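Clear the ware board off a kiln shelf that is being set for firing

ROBOT

A 6-joint arm with a two-finger parallel gripper is mounted at the origin on the work surface. World frame = base frame: x ahead of the robot, y to its left, z up, the work surface at z = 0. Lengths are in m, angles in rad, forces in N, time in s.
With the tool pointing down it reaches from about 0.375 to 0.75 m from the base axis. Payload 9 kg.
Tool frame: the origin (TCP) lies on the mounting face of the last link; the fingertips stand 173 mm ahead of it and the grasp point (between the pads) lies 155 mm ahead of it; z points along the fingers, y is the direction in which the jaws open and shut (so a half turn about z gives the same grasp; the last joint's range is limited). The gripper opens to 85 mm and grips with 20 to 120 N. Pads are 22 mm wide; open, the fingers measure 114 mm over their backs; the gripper's body (76 mm by 85 mm) begins 54 mm behind the grasp point. The pads swing forward as they close: fully open they stand 13 mm farther back than shut.
Start: joints at [0.924, 0.104, 0.097, 1.564, 0, 1.353], TCP at [0.249, 0.546, 0.405] pointing down, gripper open.
Joint ranges: [-2.99, 2.99], [-0.84, 1.86], [-1.1, 1.16], [-1.84, 2.11], [-1.51, 1.56], [-3.14, 3.14]. Speed limits (rad/s): [2.22, 2.22, 2.57, 3.14, 3.14, 3.14].

INTERFACE

Orientations are given as a unit quaternion [w, x, y, z].
In Python, from bench import sensors, imaging, r gives the robot as it stands.
- The arm moves only by the tool arm_command, never from a script. Its argument "moves" is a list of rows, each a list of 3 entries, a list of its own where there are three numbers: the turn, a rotation vector about the tool's x, y, z in degrees, then the shift along the tool's x, y, z in cm, then the opening, from 0 (shut) to 1 (fully open). In form: [[[wx, wy, wz], [tx, ty, tz], gripper], ...]. A call has exactly 10 rows; each row is the pose to reach, as a shift and turn from the pose commanded when the call began, along the tool's axes at that moment; what a row does not reach only later rows make up. A row lasts 1/10 s, in which the tool goes at most 50 mm and 8.59 degrees, less where a joint would pass 70% of its speed; a pose out of reach is approached as far as the arm can. A call with a gripper value outside its range is refused whole. The fingers move at their own pace and stop on an object; the grip force is fixed at half the most. Time passes only in rows, so rows that repeat a pose let the fingers close, or fill a call up. It gives the time, the measured TCP pose, the force and the opening at its end, in the units of the state.
- sensors.get_state(): the state, without advancing time (a new reading comes with each control period).
- imaging.camera(name): name is "scene" or "side" or "wrist"; returns the picture (400x640x3 uint8, red, green, blue); there is no depth.
- imaging.camera_info(name): a dict with "camera_matrix" (3x3 intrinsics, pixels), "rvec" (rotation vector, rad) and "tvec" (3), from world to camera coordinates, as OpenCV has them. Camera axes: x right, y down, z forward; pixel columns grow to the right and rows downward; lengths in m; the calibration is good to about 2 mm. The wrist camera is an equidistant fisheye: a pixel r from the principal point sees the ray r / f radians off the axis. A picture is of the moment at which its call begins: read the wrist's pose just before it. camera_info takes no time and is no camera call; for the wrist camera it gives the pose at the moment of the call.
- r.hand_in(): hands the job in, once; it reports no verdict.
Trained networks look in the newest picture that a camera, given by its name, has taken for a name from the list of things; names that differ only in an ending like _2 or _b are one class to them, and where a whole thing is asked for, a point or a joint stands for the part that bears it (a point fixed in the world has none). Each returns a list of dicts, best first, with "confidence" (0 to 1); they miss things now and then, are a little off and sometimes report something else, mostly with a low value. They report only what shows in the picture. A call takes as long as a camera call. They do not tell look-alikes from the thing itself.
- imaging.regions_of(camera, query): "region" (400x640 bool, what is visible of it) and "location" ([column, row] in pixels, amid what is visible of it).
- imaging.mark_of(camera, query): "location" ([column, row] in pixels: a listed point, or the origin of a listed thing).
The state is a dict: "time_s": time; "q": joint angles; "dq": joint speeds; "tau": joint torques, N m; "tcp_pos": TCP position; "orientation": TCP orientation; "wrist_force": force on the tool from outside, world axes, zero at the start; "moment": the same for the moment, N m; "opening": finger opening in m.
Only numpy, scipy, OpenCV 4.12 (cv2) and the standard library are available. Lean on these libraries where they do the work, as an engineer would, in place of code of your own. Each camera call takes 0.05 s, during which the arm holds its last target. There are 200 camera calls.

TASK

This kiln shelf is being set out for firing, but a short wooden ware board with one last cup is still on it, behind the two vases. Clear both vases onto the plaster slab, set the cup upright in the gap midway between the two cups on the long ware board, and lay the emptied short board squarely on the stack of empty boards, in line with it; then stand each vase back on the kiln shelf exactly where it stood. The pots are fragile: set them down gently, keep them upright, and leave the two cups on the long board where they are.

Things in the scene. Friction and masses are not known exactly. Their poses are not given: they have to be found in the camera images.
- kiln_shelf: Kiln shelf: flat square cream slab 260 x 260 x 16 mm, fixed on the table. Origin: centre of its underside. The two vases stand side by side on its half nearer the robot; the short board lies across it just behind them, with no room for fingers between. Two small low bisque dishes (up to 26 mm high) in its far corners are not part of the job.
- bottle_vase: Round bottle vase of unglazed pinkish bisque, 155 mm tall, about 0.32 kg: foot 54 mm, belly 76 mm in diameter, straight neck 36 mm in diameter from 108 to 155 mm above its base (grip it there, from outside). Origin: centre of its base. It stands on the kiln shelf, left or right of the square vase.
- square_vase: Square slab-built vase of the same bisque, an upright open box 64 x 64 mm in plan and 140 mm tall, walls 7 mm, about 0.38 kg. Origin: centre of its base; x and y axes square to its flat sides. It stands on the front half of the kiln shelf beside the bottle vase (centres 95 to 130 mm apart).
- cup: The cup to move: a small handleless bisque cup, 56 mm in diameter (straight-sided from 20 mm up), 60 mm tall, wall 4 mm, about 0.12 kg, standing alone on the short board. Origin: centre of its base.
- short_board: Short narrow plywood ware board, 210 mm long (own x) x 60 mm wide (own y), 24 mm high in all: a 14 mm plank on two 10 mm high cleats (cross strips under it near the ends). 0.15 kg, loose. Origin: centre of its underside (foot of the cleats). It lies across the kiln shelf behind the vases and carries the cup; grip it across its width.
- long_board: Long plywood ware board, fixed on the table, 290 mm long (own x) x 70 mm wide (own y), top 24 mm above its origin, which is at the centre of its underside. It carries two cups near its ends; the empty place for the third cup is at its middle (straight above the origin).
- left_cup: One of the two cups on the long board, same as the cup to move, about 95 mm from the board's middle along +x. Leave it. Origin: centre of its base.
- right_cup: The other cup on the long board, about 95 mm from the board's middle along -x. Leave it. Origin: centre of its base.
- board_stack: Stack of two empty boards of the same kind as the short board, fixed on the table: 210 mm long (own x) x 60 mm wide (own y), top 48 mm above its origin at the centre of its underside. The emptied short board goes on top, edges in line, either way round.
- plaster_slab: White plaster slab, fixed, 240 mm long (own x) x 100 wide (own y) x 25 thick, empty: side place for both vases, about 120 mm apart along it. Origin: centre of its underside. The long board, board stack, slab and a tray of tools (24 mm high) lie in any order in four rows pointing roughly away from the robot, two on each side of the kiln shelf, row centres 120 mm apart or more.
There are look-alikes about, which are no part of the job. What is shaped like the right_cup but green or red is not meant.

How it is judged:
By the outcome, as a careful person would: the job done as asked, in the order asked, and still so for the second after the job is handed in, with the robot touching nothing.
It also fails if it takes over 131 s, if anything falls off the work surface, if the arm or the gripper's body presses on something with over 40 N, if the wrist force passes 120 N, or if a joint passes its speed limit or range.

## Working session

There is one attempt and no reset: what is moved stays moved. The work goes in short steps, Python scripts to look and compute and a tool call to move; the robot and the scene stay as the last step left them, time stands still between calls to the robot, and variables do not carry over. Pictures are saved under pics/ and viewed, about 12 in all and at most 16, crops included, and the job is handed in when it is done.

Besides the shell and the picture viewer there is one more tool, called after ">>>" as name(argument=value, ...) on one line, values as JSON. arm_command: Moves the arm, as the interface text tells. Its arguments: {"type":"object","properties":{"moves":{"type":"array"}},"required":["moves"]}

```bash
ls; mkdir -p pics
python3 - <<'E'
from bench import sensors, imaging, r
import cv2,numpy as np
for n in ("scene","side","wrist"):
    im=imaging.camera(n); cv2.imwrite(f"pics/a_{n}.png",im[:,:,::-1])
    i=imaging.camera_info(n); print(n,{k:np.round(np.array(v),4).tolist() for k,v in i.items()})
s=sensors.get_state(); print({k:np.round(v,3).tolist() for k,v in s.items()})
E
```

```text
pics
scene {'camera_matrix': [[396.1276, 0.0, 317.8518], [0.0, 396.1276, 192.9724], [0.0, 0.0, 1.0]], 'rvec': [0.6478, 2.8181, -0.8154], 'tvec': [0.3942, -0.1678, 1.2238]}
side {'camera_matrix': [[478.434, 0.0, 320.8204], [0.0, 478.434, 201.9699], [0.0, 0.0, 1.0]], 'rvec': [2.2123, -0.3549, 0.1406], 'tvec': [-0.4071, 0.1602, 1.3147]}
wrist {'camera_matrix': [[309.7069, 0.0, 319.3662], [0.0, 309.7069, 202.1464], [0.0, 0.0, 1.0]], 'rvec': [-2.4101, -1.5472, -0.247], 'tvec': [-0.5994, -0.0387, 0.3817]}
{'time_s': 0.15, 'q': [0.924, 0.105, 0.097, 1.564, -0.0, 1.353], 'dq': [-0.0, -0.002, 0.003, -0.001, -0.002, -0.001], 'tau': [0.005, -55.736, 50.401, 0.013, -0.0, -0.0], 'tcp_pos': [0.249, 0.546, 0.404], 'orientation': [-0.0, 0.213, 0.977, -0.0], 'wrist_force': [0.585, 0.5, 0.146], 'moment': [0.023, -0.032, 0.001], 'opening': 0.085}
```

View pics/a_scene.png

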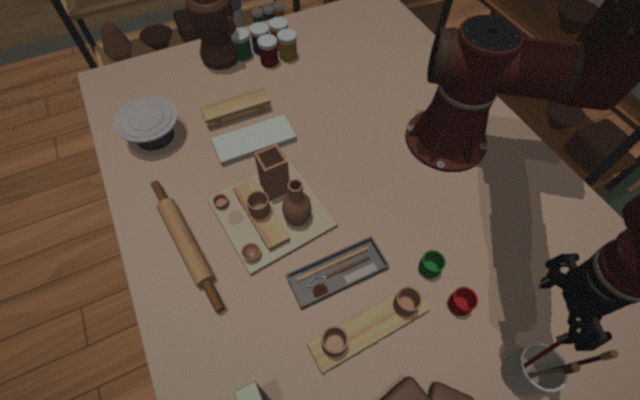

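View pics/a_side.png

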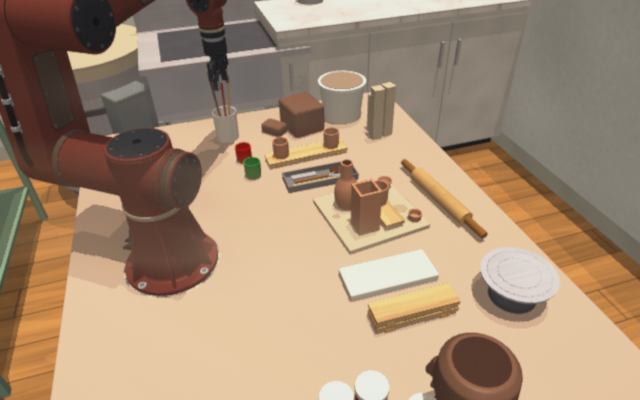

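View pics/a_wrist.png

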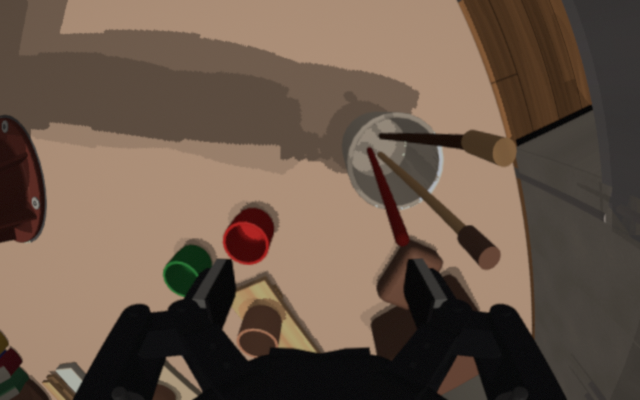

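Scene shows the shelf at about (272,213), with square vase (272,172), bottle vase (297,203), cup (259,205) and short board (262,215). The slab is at (254,140), the stack (236,107), the tray (337,272) and the long board (370,330) with cups at (335,341) and (408,301). Look-alikes are the green cup (432,263), the red cup (464,300) and the dishes (221,202) and (251,252). The side and wrist views agree.

```bash
cat > h.py <<'E'
from bench import sensors, imaging, r
import cv2, numpy as np
from scipy.optimize import minimize
from scipy.spatial.transform import Rotation as R
def info(n):
    i=imaging.camera_info(n); return [np.array(i[k],float) for k in("camera_matrix","rvec","tvec")]
def proj(P,I,fish=False):
    K,rv,tv=I; P=np.asarray(P,float).reshape(-1,1,3)
    if fish: return cv2.fisheye.projectPoints(P,rv,tv,K,np.zeros(4))[0].reshape(-1,2)
    return cv2.projectPoints(P,rv,tv,K,None)[0].reshape(-1,2)
def ray(px,I,fish=False):
    K,rv,tv=I; p=np.array(px,float).reshape(-1,1,2)
    u=(cv2.fisheye.undistortPoints(p,K,np.zeros(4)) if fish else cv2.undistortPoints(p,K,None)).reshape(-1,2)
    Rm=cv2.Rodrigues(rv)[0]; return -Rm.T@tv.ravel(), np.c_[u,np.ones(len(u))]@Rm
def plane(px,I,z,fish=False):
    o,d=ray(px,I,fish); return (o+d*((z-o[2])/d[:,2])[:,None])[:,:2]
def box(L,W,z0,z1): return np.array([[a*L/2,b*W/2,z] for a in(-1,1) for b in(-1,1) for z in(z0,z1)])
def cyl(prof,n=40):
    t=np.linspace(0,2*np.pi,n); return np.vstack([np.c_[q*np.cos(t),q*np.sin(t),0*t+z] for q,z in prof])
def rot(P,x,y,a): c,s=np.cos(a),np.sin(a); return np.c_[P[:,0]*c-P[:,1]*s+x,P[:,0]*s+P[:,1]*c+y,P[:,2]]
def mask(P,I,fish=False):
    m=np.zeros((400,640),np.uint8); S=16
    cv2.fillConvexPoly(m,cv2.convexHull(np.round(proj(P,I,fish)*S).astype(np.int32)),1,shift=4); return m.astype(bool)
E
python3 - <<'E'
from h import *
D={}
for c in("scene","side"):
    imaging.camera(c); I=info(c)
    for n,z in dict(kiln_shelf=.016,bottle_vase=.016,square_vase=.016,cup=.04,short_board=.016,long_board=0,board_stack=0,plaster_slab=0).items():
        m=imaging.mark_of(c,n); g=imaging.regions_of(c,n)
        print(c,n,[(round(k["confidence"],2),np.round(k["location"]).tolist(),np.round(plane([k["location"]],I,z)[0],3).tolist()) for k in m[:4]],
         [(round(k["confidence"],2),np.round(k["location"]).tolist(),int(k["region"].sum())) for k in g[:4]])
        D[c+n]=[k["region"] for k in g[:4]]
np.savez("reg.npz",**{k:np.array(v) for k,v in D.items()})
E
```

```text
scene kiln_shelf [(0.88, [271.0, 214.0], [0.59, 0.023])] [(0.62, [277.0, 217.0], 4364)]
scene bottle_vase [(0.73, [293.0, 218.0], [0.542, 0.058])] [(0.63, [292.0, 206.0], 955)]
scene square_vase [(0.64, [274.0, 187.0], [0.548, -0.052])] [(0.76, [273.0, 170.0], 1411)]
scene cup [(0.68, [260.0, 209.0], [0.614, 0.01])] [(0.76, [259.0, 203.0], 519)]
scene short_board [(0.93, [260.0, 216.0], [0.617, 0.016]), (0.25, [369.0, 330.0], [0.505, 0.398])] [(0.71, [266.0, 225.0], 1092), (0.34, [257.0, 204.0], 547)]
scene long_board [(0.87, [371.0, 330.0], [0.498, 0.397])] [(0.97, [364.0, 330.0], 2916)]
scene board_stack [(0.81, [239.0, 114.0], [0.539, -0.373])] [(0.97, [236.0, 110.0], 1594)]
scene plaster_slab [(0.81, [255.0, 142.0], [0.535, -0.241]), (0.67, [335.0, 344.0], [0.586, 0.387])] [(0.9, [250.0, 139.0], 2257)]
side kiln_shelf [] [(0.56, [366.0, 235.0], 2652)]
side bottle_vase [(0.87, [344.0, 206.0], [0.516, 0.05])] [(0.79, [346.0, 187.0], 798)]
side square_vase [(0.72, [362.0, 228.0], [0.533, -0.062])] [(0.82, [365.0, 207.0], 1494)]
side cup [(0.64, [376.0, 200.0], [0.61, 0.018])] [(0.71, [382.0, 188.0], 175), (0.47, [385.0, 216.0], 419)]
side short_board [(0.61, [376.0, 212.0], [0.598, -0.005])] [(0.82, [388.0, 217.0], 413)]
side long_board [(0.57, [308.0, 154.0], [0.503, 0.395]), (0.31, [380.0, 202.0], [0.638, 0.05])] [(0.71, [305.0, 152.0], 930)]
side board_stack [(0.57, [415.0, 315.0], [0.545, -0.38])] [(0.69, [414.0, 306.0], 2769)]
side plaster_slab [(0.89, [388.0, 275.0], [0.536, -0.242])] [(0.7, [386.0, 275.0], 3148), (0.23, [413.0, 305.0], 2642)]
```

```bash
cat >> h.py <<'E'
BOT=cyl([(.027,0),(.038,.055),(.038,.06),(.018,.108),(.018,.155)])
def fit(P,regs,x0,yaw=True,fish=False,comp=None):
    """regs: list of (region,I,fish). maximise IoU of hull silhouette"""
    def f(v):
        Q=rot(P,v[0],v[1],v[2] if yaw else 0); s=0
        for g,I,fi in regs:
            m=mask(Q,I,fi) if comp is None else np.any([mask(Q[a:b],I,fi) for a,b in comp],axis=0); s+=(m&g).sum()/(m|g).sum()
        return -s/len(regs)
    best=None
    sim=np.array([[0,0,0],[.012,0,0],[0,.012,0],[0,0,.12]])
    if not yaw: sim=sim[:3,:2]
    x=np.array(x0,float)[:sim.shape[1]]
    for k in range(3):
        s=minimize(f,x,method="Nelder-Mead",options=dict(initial_simplex=x+sim*(1,-1,.5)[k],xatol=1e-4,fatol=1e-4)); x=s.x
    return np.round(x,4).tolist(),round(-s.fun,3)
E
python3 - <<'E'
from h import *
D=np.load("reg.npz"); Is={c:info(c) for c in("scene","side")}
cp=[(0,160),(80,200)]
for n,P,x0,comp in [("board_stack",box(.21,.06,0,.048),(.54,-.37,.1),None),("plaster_slab",box(.24,.1,0,.025),(.535,-.24,.1),None),("long_board",box(.29,.07,0,.024),(.5,.395,0),None),
  ("square_vase",box(.064,.064,.016,.156),(.55,-.055,.1),None),("bottle_vase",BOT+[0,0,.016],(.53,.055),cp),("kiln_shelf",box(.26,.26,0,.016),(.585,.015,.1),None)]:
    for cs in(("scene",),("side",),("scene","side")):
        print(n,cs,fit(P,[(D[c+n][0] if n!="long_board" else cv2.morphologyEx(D[c+n][0].astype(np.uint8),cv2.MORPH_CLOSE,np.ones((21,21))).astype(bool),Is[c],False) for c in cs],x0,yaw=n!="bottle_vase",comp=comp))
c="scene"
print("cup",fit(cyl([(.028,.04),(.028,.1)]),[(D[c+"cup"][0],Is[c],False)],(.62,.01),yaw=False))
E
```

```text
board_stack ('scene',) ([0.5442, -0.3768, -0.0364], np.float64(0.894))
board_stack ('side',) ([0.5392, -0.3745, -0.0032], np.float64(0.905))
board_stack ('scene', 'side') ([0.5414, -0.3747, -0.0104], np.float64(0.893))
plaster_slab ('scene',) ([0.5361, -0.2444, -0.0462], np.float64(0.877))
plaster_slab ('side',) ([0.5295, -0.2441, 0.007], np.float64(0.924))
plaster_slab ('scene', 'side') ([0.5326, -0.2436, -0.0226], np.float64(0.898))
long_board ('scene',) ([0.4991, 0.3877, 0.045], np.float64(0.735))
long_board ('side',) ([0.4979, 0.3911, 0.0405], np.float64(0.79))
long_board ('scene', 'side') ([0.4985, 0.3881, 0.0477], np.float64(0.757))
square_vase ('scene',) ([0.5478, -0.0532, -0.0081], np.float64(0.937))
square_vase ('side',) ([0.5428, -0.0524, -0.0499], np.float64(0.964))
square_vase ('scene', 'side') ([0.5461, -0.0521, 0.0295], np.float64(0.92))
bottle_vase ('scene',) ([0.5325, 0.0634], np.float64(0.875))
bottle_vase ('side',) ([0.524, 0.0584], np.float64(0.771))
bottle_vase ('scene', 'side') ([0.528, 0.06], np.float64(0.788))
kiln_shelf ('scene',) ([0.586, 0.0086, 0.1033], np.float64(0.506))
kiln_shelf ('side',) ([0.5806, 0.0099, 0.1125], np.float64(0.496))
kiln_shelf ('scene', 'side') ([0.5846, 0.0095, 0.1143], np.float64(0.493))
cup ([0.6145, 0.0111], np.float64(0.815))
```

```bash
cat >> h.py <<'E'
def st():
    s=sensors.get_state(); q=s["orientation"]; return s,np.array(s["tcp_pos"]),R.from_quat([q[1],q[2],q[3],q[0]])
def target(yawdeg):  # tool y axis at angle 90+yaw.. yaw=0 -> tool y = world +y
    a=np.radians(yawdeg); c,s=np.cos(a),np.sin(a)
    return R.from_matrix(np.array([[-c,-s,0],[-s,c,0],[0,0,-1.]]))
def go(*W):
    """W: (x,y,z_grasp_point,yaw); prints turn deg, shift cm for each"""
    s,p,Ro=st(); print("t",round(s["time_s"],2),"gp",np.round(p+Ro.apply([0,0,.155]),4),"F",np.round(s["wrist_force"],1),"open",round(s["opening"],4))
    for x,y,z,a in W:
        print((x,y,z,a),np.round((Ro.inv()*target(a)).as_rotvec(True),1).tolist(),np.round(Ro.inv().apply(np.array([x,y,z+.155])-p)*100,2).tolist())
E
python3 - <<'E'
from h import *
s,p,Ro=st(); K,rv,tv=info("wrist"); Rm=cv2.Rodrigues(rv)[0]; c=-Rm.T@tv
print("cam in tool",Ro.inv().apply(c-p),"cam axes in tool\n",np.round(Ro.inv().as_matrix()@Rm.T,3))
go((.53,.0,.27,0),(.56,.0,.27,0))
E
```

```text
cam in tool [ 0.08191914 -0.00029124  0.02959278] cam axes in tool
 [[-0.001 -0.95  -0.312]
 [ 1.    -0.001  0.   ]
 [-0.001 -0.312  0.95 ]]
t 1.85 gp [0.2495 0.5457 0.2497] F [0.3 0.3 0.3] open 0.0853
(0.53, 0.0, 0.27, 0) [0.0, 0.0, -24.6] [-48.2, -37.96, -2.03]
(0.56, 0.0, 0.27, 0) [0.0, 0.0, -24.6] [-50.93, -36.72, -2.03]
```

>>> arm_command(moves=[[[0,0,-24.6],[-48.2,-38,-2],1],[[0,0,-24.6],[-48.2,-38,-2],1],[[0,0,-24.6],[-48.2,-38,-2],1],[[0,0,-24.6],[-48.2,-38,-2],1],[[0,0,-24.6],[-48.2,-38,-2],1],[[0,0,-24.6],[-48.2,-38,-2],1],[[0,0,-24.6],[-48.2,-38,-2],1],[[0,0,-24.6],[-48.2,-38,-2],1],[[0,0,-24.6],[-48.2,-38,-2],1],[[0,0,-24.6],[-48.2,-38,-2],1]])

```text
time_s: 2.85
tcp_pos: [0.4738, 0.108, 0.4211]
orientation: [0.0, -0.0, 1.0, 0.0]
wrist_force: [1.0, 0.5, 0.6]
opening: 0.0856
```

Run:
```python
from h import *
go((.53,.0,.27,0))
```

```text
t 2.85 gp [0.4739 0.108  0.2661] F [1.  0.5 0.6] open 0.0856
(0.53, 0.0, 0.27, 0) [0.0, 0.1, 0.0] [-5.62, -10.8, -0.39]
```

>>> arm_command(moves=[[[0,0,0],[-5,-9,0],1],[[0,0,0],[-5,-9,0],1],[[0,0,0],[-5,-9,0],1],[[0,0,0],[-5,-9,0],1],[[0,0,0],[-5,-9,0],1],[[0,0,0],[-5,-9,0],1],[[0,0,0],[-5,-9,0],1],[[0,0,0],[-5,-9,0],1],[[0,0,0],[-5,-9,0],1],[[0,0,0],[-5,-9,0],1]])

```text
time_s: 3.85
tcp_pos: [0.5233, 0.0203, 0.4208]
orientation: [0.0, -0.0, 1.0, 0.0]
wrist_force: [-0.3, 1.0, -0.2]
opening: 0.0852
```

Run:
```python
from h import *
go()
I=info("wrist"); im=imaging.camera("wrist"); cv2.imwrite("pics/b_wrist.png",im[:,:,::-1]); np.savez("wI.npz",K=I[0],rv=I[1],tv=I[2],im=im)
D={}
for n,z in dict(kiln_shelf=.016,bottle_vase=.016,square_vase=.016,cup=.04,short_board=.016,long_board=0,board_stack=0,plaster_slab=0,left_cup=.024).items():
    m=imaging.mark_of("wrist",n); g=imaging.regions_of("wrist",n)
    print(n,[(round(k["confidence"],2),np.round(k["location"]).tolist(),np.round(plane([k["location"]],I,z,True)[0],4).tolist()) for k in m[:3]],
      [(round(k["confidence"],2),np.round(k["location"]).tolist(),int(k["region"].sum())) for k in g[:3]])
    D[n]=[k["region"] for k in g[:3]]
np.savez("regw.npz",**{k:np.array(v) for k,v in D.items()})
```

```text
t 3.85 gp [0.5233 0.0203 0.2658] F [-0.3  1.  -0.2] open 0.0852
kiln_shelf [(0.64, [313.0, 206.0], [0.5697, 0.0123])] [(0.65, [317.0, 154.0], 16996)]
bottle_vase [(0.92, [350.0, 170.0], [0.5233, 0.0584])] [(0.94, [361.0, 191.0], 4960)]
square_vase [(0.74, [263.0, 183.0], [0.5397, -0.0501]), (0.29, [312.0, 210.0], [0.5755, 0.011])] [(0.84, [246.0, 211.0], 7905)]
cup [(0.83, [316.0, 245.0], [0.614, 0.0162])] [(0.55, [314.0, 260.0], 2610)]
short_board [] [(0.56, [341.0, 239.0], 3114)]
long_board [(0.91, [554.0, 156.0], [0.4941, 0.3931])] [(0.6, [555.0, 152.0], 4902)]
board_stack [(0.77, [75.0, 186.0], [0.5426, -0.384])] [(0.86, [68.0, 188.0], 5259)]
plaster_slab [(0.7, [137.0, 176.0], [0.5306, -0.2464]), (0.2, [552.0, 220.0], [0.6012, 0.4164])] [(0.97, [136.0, 176.0], 10038)]
left_cup [(0.8, [553.0, 218.0], [0.5897, 0.3933])] [(0.88, [565.0, 226.0], 1473), (0.33, [133.0, 171.0], 10041)]
```

View pics/b_wrist.png

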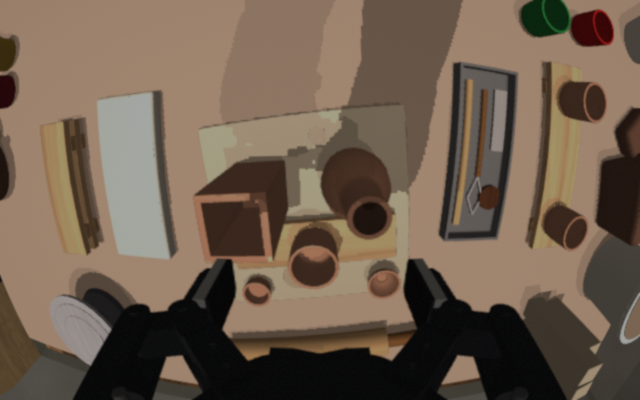

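Wrist view shows the square vase rim at (235,228), the bottle mouth (370,217), the cup to move at (315,258), and the board beneath it. The slab is at (136,176), the stack (68,188), and the long board (555,155) with cups (582,100) and (565,226). The cup to move is the bisque one on the short board, not green (545,17), red (592,27) or the dishes (258,290) and (383,282).

Run:
```python
from h import *
D=np.load("reg.npz"); W=np.load("regw.npz"); w=np.load("wI.npz"); Iw=[w["K"],w["rv"],w["tv"]]; Is={c:info(c) for c in("scene","side")}
cp=[(0,160),(80,200)]
cl=lambda g:cv2.morphologyEx(g.astype(np.uint8),cv2.MORPH_CLOSE,np.ones((25,25))).astype(bool)
for n,P,x0,comp in [("board_stack",box(.21,.06,0,.048),(.54,-.37,0),None),("plaster_slab",box(.24,.1,0,.025),(.535,-.24,0),None),("long_board",box(.29,.07,0,.024),(.5,.39,0.04),None),
  ("square_vase",box(.064,.064,.016,.156),(.545,-.053,.05),None),("bottle_vase",BOT+[0,0,.016],(.525,.06),cp),("cup",cyl([(.028,.04),(.028,.1)]),(.615,.012),None),("short_board",box(.21,.06,.026,.04),(.61,.012,1.65),None)]:
    f=cl if n=="long_board" else (lambda g:g)
    rw=(f(W[n][0]),Iw,True); rs=[(f(D[c+n][0]),Is[c],False) for c in("scene","side")]
    y=n not in("bottle_vase","cup")
    print(n,"w",fit(P,[rw],x0,y,comp=comp),"all",fit(P,[rw]+(rs if n!="cup" else rs[:1]),x0,y,comp=comp))
# enlarged rectified view of tops
im=w["im"]
def rect(z,x0,x1,y0,y1,s):
    X,Y=np.meshgrid(np.arange(x0,x1,s),np.arange(y0,y1,s),indexing="ij")
    px=proj(np.c_[X.ravel(),Y.ravel(),0*X.ravel()+z],Iw,True).reshape(X.shape+(2,)).astype(np.float32)
    return cv2.remap(im,px[...,0],px[...,1],cv2.INTER_CUBIC)
a=rect(.156,.48,.64,-.12,.12,.0006); b=rect(.040,.48,.74,-.12,.12,.0006)
o=np.zeros((434,800,3),np.uint8); o[:a.shape[0],:a.shape[1]]=a[:434]; o[:b.shape[0],400:400+b.shape[1]]=b[:434]
for k in range(0,434,50): cv2.line(o,(0,k),(6,k),(255,0,0),1)
for k in range(0,800,50): cv2.line(o,(k,0),(k,6),(255,0,0),1)
cv2.imwrite("pics/rect.png",o[:,:,::-1])
```

```text
board_stack w ([0.5378, -0.3823, -0.0182], np.float64(0.908)) all ([0.5401, -0.3782, -0.0057], np.float64(0.876))
plaster_slab w ([0.5308, -0.2508, -0.0213], np.float64(0.956)) all ([0.5315, -0.2478, -0.0215], np.float64(0.908))
long_board w ([0.4948, 0.4024, 0.0349], np.float64(0.687)) all ([0.4973, 0.3892, 0.0493], np.float64(0.76))
square_vase w ([0.5428, -0.053, 0.0189], np.float64(0.969)) all ([0.5443, -0.0536, 0.0465], np.float64(0.928))
bottle_vase w ([0.5258, 0.059], np.float64(0.951)) all ([0.5268, 0.0591], np.float64(0.835))
cup w ([0.6124, 0.0145], np.float64(0.914)) all ([0.613, 0.0147], np.float64(0.858))
short_board w ([0.6128, 0.0144, 1.6568], np.float64(0.405)) all ([0.6147, 0.0131, 1.6514], np.float64(0.456))
```

View pics/rect.png

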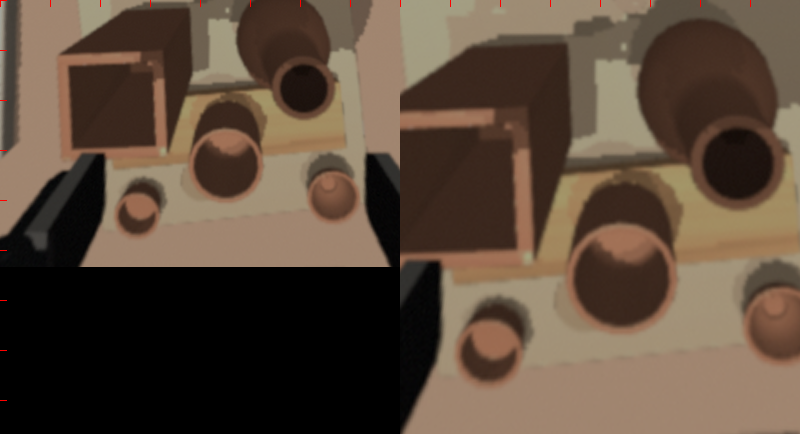

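The rectified crop puts the square vase at (0.543,-0.053) with yaw about 0.04 rad. The bottle's mouth gives (0.527,0.059). Both match the fits and the sizes given, and the cup standing on the board is confirmed as the one to move. I'll start with the square vase.

Run:
```python
from h import *
go((.543,-.053,.22,2.3),(.543,-.053,.130,2.3))
```

```text
t 4.8 gp [0.5234 0.02   0.2657] F [ 0.8 -0.7  0.2] open 0.0861
(0.543, -0.053, 0.22, 2.3) [0.0, 0.0, -2.3] [-1.96, -7.3, 4.57]
(0.543, -0.053, 0.13, 2.3) [0.0, 0.0, -2.3] [-1.96, -7.31, 13.57]
```

>>> arm_command(moves=[[[0,0,-2.3],[-1.96,-7.3,2],1],[[0,0,-2.3],[-1.96,-7.3,2],1],[[0,0,-2.3],[-1.96,-7.3,4.5],1],[[0,0,-2.3],[-1.96,-7.3,4.5],1],[[0,0,-2.3],[-1.96,-7.3,7],1],[[0,0,-2.3],[-1.96,-7.3,9],1],[[0,0,-2.3],[-1.96,-7.3,11],1],[[0,0,-2.3],[-1.96,-7.3,13],1],[[0,0,-2.3],[-1.96,-7.3,13.6],1],[[0,0,-2.3],[-1.96,-7.3,13.6],1]])

```text
time_s: 5.8
tcp_pos: [0.5428, -0.0525, 0.2848]
orientation: [-0.0, -0.021, 1.0, 0.0]
wrist_force: [-0.4, 1.0, -0.2]
opening: 0.0855
```

Run:
```python
from h import *
go((.543,-.053,.130,2.3))
im=imaging.camera("wrist"); cv2.imwrite("pics/c.png",im[:,:,::-1])
```

```text
t 5.8 gp [ 0.5427 -0.0524  0.1298] F [-0.4  1.  -0.2] open 0.0855
(0.543, -0.053, 0.13, 2.3) [0.0, -0.0, 0.1] [-0.02, -0.06, -0.02]
```

View pics/c.png

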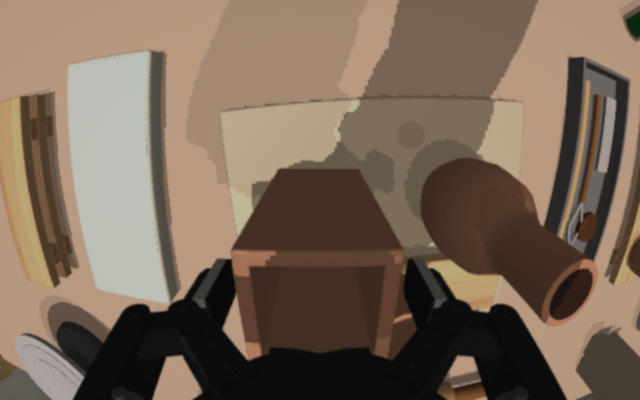

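The view shows the vase rim spanning columns 235–402, between the fingers at 235 and 405, so it is centred and square. Closing.

>>> arm_command(moves=[[[0,0,0],[0,0,0],0.6],[[0,0,0],[0,0,0],0.6],[[0,0,0],[0,0,0],0.6],[[0,0,0],[0,0,0],0.6],[[0,0,0],[0,0,0],0.6],[[0,0,0],[0,0,-1],0.6],[[0,0,0],[0,0,-3],0.6],[[0,0,0],[0,0,-5],0.6],[[0,0,0],[0,0,-7],0.6],[[0,0,0],[0,0,-7],0.6]])

```text
time_s: 6.85
tcp_pos: [0.5436, -0.0531, 0.3578]
orientation: [0.002, -0.02, 1.0, -0.001]
wrist_force: [0.7, 0.0, -4.0]
opening: 0.0634
```

Run:
```python
from h import *
go()
```

```text
t 6.85 gp [ 0.5441 -0.0533  0.2028] F [ 0.7  0.  -4. ] open 0.0634
```

Run:
```python
from h import *
go((.592,-.249,.19,2.3),(.592,-.249,.15,2.3))
```

```text
t 6.85 gp [ 0.5441 -0.0533  0.2028] F [ 0.7  0.  -4. ] open 0.0634
(0.592, -0.249, 0.19, 2.3) [-0.1, 0.2, 0.0] [-4.04, -19.76, 1.32]
(0.592, -0.249, 0.15, 2.3) [-0.1, 0.2, 0.0] [-4.02, -19.76, 5.32]
```

>>> arm_command(moves=[[[0,0,0],[-0.5,-2,0],0.6],[[0,0,0],[-1,-5,0],0.6],[[0,0,0],[-2,-8.5,0],0.6],[[0,0,0],[-3,-12,0],0.6],[[0,0,0],[-3.5,-15,0.5],0.6],[[0,0,0],[-4,-18,1],0.6],[[0,0,0],[-4,-19.7,1.5],0.6],[[0,0,0],[-4,-19.7,3],0.6],[[0,0,0],[-4,-19.7,4.4],0.6],[[0,0,0],[-4,-19.7,4.6],0.6]])

```text
time_s: 7.85
tcp_pos: [0.5902, -0.2466, 0.3054]
orientation: [-0.002, -0.021, 1.0, 0.002]
wrist_force: [0.8, 0.0, -3.5]
opening: 0.0633
```

Run:
```python
from h import *
go((.592,-.249,.139,2.3))
```

```text
t 7.85 gp [ 0.5896 -0.2461  0.1504] F [ 0.8  0.  -3.5] open 0.0633
(0.592, -0.249, 0.139, 2.3) [0.2, -0.2, 0.1] [-0.17, -0.25, 1.14]
```

>>> arm_command(moves=[[[0,0,0],[-0.1,-0.1,0.4],0.6],[[0,0,0],[-0.1,-0.1,0.7],0.6],[[0,0,0],[-0.1,-0.1,0.9],0.6],[[0,0,0],[-0.1,-0.1,1.0],0.6],[[0,0,0],[-0.1,-0.1,1.05],0.6],[[0,0,0],[-0.1,-0.1,1.1],0.6],[[0,0,0],[-0.1,-0.1,1.1],0.6],[[0,0,0],[-0.1,-0.1,1.1],0.6],[[0,0,0],[-0.1,-0.1,1.1],0.6],[[0,0,0],[-0.1,-0.1,1.1],0.6]])

```text
time_s: 8.85
tcp_pos: [0.592, -0.2491, 0.2978]
orientation: [0.0, -0.02, 1.0, 0.0]
wrist_force: [0.3, 0.3, -3.1]
opening: 0.0636
```

Run:
```python
from h import *
go()
```

```text
t 8.85 gp [ 0.592  -0.2491  0.1428] F [ 0.3  0.3 -3.1] open 0.0636
```

>>> arm_command(moves=[[[0,0,0],[0,0,0.1],0.6],[[0,0,0],[0,0,0.2],0.6],[[0,0,0],[0,0,0.25],0.6],[[0,0,0],[0,0,0.3],0.6],[[0,0,0],[0,0,0.35],0.6],[[0,0,0],[0,0,0.4],0.6],[[0,0,0],[0,0,0.4],0.6],[[0,0,0],[0,0,0.4],0.6],[[0,0,0],[0,0,0.4],0.6],[[0,0,0],[0,0,0.4],0.6]])

```text
time_s: 9.85
tcp_pos: [0.592, -0.2491, 0.2954]
orientation: [0.001, -0.02, 1.0, -0.0]
wrist_force: [-6.1, 2.1, 9.6]
opening: 0.0633
```

Run:
```python
from h import *
go()
```

```text
t 9.85 gp [ 0.5922 -0.2491  0.1404] F [-6.1  2.1  9.6] open 0.0633
```

>>> arm_command(moves=[[[0,0,0],[0,0,-0.1],0.6],[[0,0,0],[0,0,-0.1],0.8],[[0,0,0],[0,0,-0.1],1],[[0,0,0],[0,0,-0.1],1],[[0,0,0],[0,0,-0.1],1],[[0,0,0],[0,0,-2],1],[[0,0,0],[0,0,-5],1],[[0,0,0],[0,0,-9],1],[[0,0,0],[0,0,-12],1],[[0,0,0],[0,0,-12],1]])

```text
time_s: 10.85
tcp_pos: [0.5926, -0.2495, 0.4192]
orientation: [0.003, -0.02, 1.0, -0.002]
wrist_force: [0.2, 0.2, 0.0]
opening: 0.0855
```

Run:
```python
from h import *
go((.527,.059,.26,0),(.527,.059,.156,0))
imaging.camera("side"); g=imaging.regions_of("side","square_vase")
I=info("side")
print(fit(box(.064,.064,.025,.165),[(g[0]["region"],I,False)],(.592,-.249,.04)))
```

```text
t 10.85 gp [ 0.5936 -0.2501  0.2642] F [0.2 0.2 0. ] open 0.0855
(0.527, 0.059, 0.26, 0) [-0.3, 0.4, 2.3] [5.3, 31.09, 0.24]
(0.527, 0.059, 0.156, 0) [-0.3, 0.4, 2.3] [5.36, 31.14, 10.64]
([0.5909, -0.2492, -0.0706], np.float64(0.968))
```

Square vase stands on the slab at (0.591,-0.249). Bottle next.

>>> arm_command(moves=[[[0,0,2.3],[1,5,0],1],[[0,0,2.3],[2,10,0],1],[[0,0,2.3],[3,15,0],1],[[0,0,2.3],[4,20,0],1],[[0,0,2.3],[5,25,0],1],[[0,0,2.3],[5.3,29,0],1],[[0,0,2.3],[5.3,31.1,0],1],[[0,0,2.3],[5.3,31.1,0],1],[[0,0,2.3],[5.3,31.1,2],1],[[0,0,2.3],[5.3,31.1,2],1]])

```text
time_s: 11.95
tcp_pos: [0.5259, 0.0591, 0.3902]
orientation: [-0.003, -0.0, 1.0, 0.0]
wrist_force: [-0.6, -0.4, -0.6]
opening: 0.0852
```

Run:
```python
from h import *
imaging.camera("side");imaging.camera("side");go((.527,.059,.150,0))
I=info("wrist"); im=imaging.camera("wrist"); g=imaging.regions_of("wrist","bottle_vase")
for G in g[:2]: print(G["confidence"],fit(BOT+[0,0,.016],[(G["region"],I,True)],(.527,.059),False,comp=[(0,160),(80,200)]))
```

```text
t 12.05 gp [0.5259 0.0588 0.2378] F [ 1.2 -0.2 -0.2] open 0.0853
(0.527, 0.059, 0.15, 0) [0.0, -0.1, -0.0] [-0.1, 0.02, 8.77]
0.61 ([0.5257, 0.0591], np.float64(0.955))
```

>>> arm_command(moves=[[[0,0,0],[0,0.02,3],1],[[0,0,0],[0,0.02,6],1],[[0,0,0],[0,0.02,8],1],[[0,0,0],[0,0.02,8.7],1],[[0,0,0],[0,0.02,8.7],1],[[0,0,0],[0,0.02,8.7],0.6],[[0,0,0],[0,0.02,8.7],0.4],[[0,0,0],[0,0.02,8.7],0.25],[[0,0,0],[0,0.02,8.7],0.25],[[0,0,0],[0,0.02,8.7],0.25]])

```text
time_s: 13.15
tcp_pos: [0.5268, 0.0596, 0.3078]
orientation: [0.001, -0.0, 1.0, -0.0]
wrist_force: [-0.6, 0.2, 5.5]
opening: 0.0341
```

>>> arm_command(moves=[[[0,0,0],[0,0,0],0.25],[[0,0,0],[0,0,0],0.25],[[0,0,0],[0,0,0],0.25],[[0,0,0],[0,0,0],0.25],[[0,0,0],[0,0,0],0.25],[[0,0,0],[0,0,0],0.25],[[0,0,0],[0,0,0],0.25],[[0,0,0],[0,0,0],0.25],[[0,0,0],[0,0,0],0.25],[[0,0,0],[0,0,0],0.25]])

```text
time_s: 14.15
tcp_pos: [0.5267, 0.0596, 0.3078]
orientation: [0.001, -0.0, 1.0, -0.0]
wrist_force: [-0.5, -1.0, 5.7]
opening: 0.0343
```

Run:
```python
from h import *
go((.472,-.247,.20,0))
```

```text
t 14.15 gp [0.527  0.0595 0.1528] F [-0.5 -1.   5.7] open 0.0343
(0.472, -0.247, 0.2, 0) [-0.0, 0.1, 0.0] [5.48, -30.65, -4.72]
```

>>> arm_command(moves=[[[0,0,0],[0,0,-1],0.25],[[0,0,0],[0,0,-3],0.25],[[0,0,0],[0.2,-1,-5],0.25],[[0,0,0],[0.8,-4,-5.5],0.25],[[0,0,0],[1.5,-8,-5.5],0.25],[[0,0,0],[2.2,-12,-5.5],0.25],[[0,0,0],[2.9,-16,-5.5],0.25],[[0,0,0],[3.6,-20,-5.5],0.25],[[0,0,0],[4.3,-24,-5.5],0.25],[[0,0,0],[5,-27,-5.5],0.25]])

```text
time_s: 15.15
tcp_pos: [0.4758, -0.2124, 0.3617]
orientation: [-0.0, 0.0, 1.0, 0.0]
wrist_force: [-0.5, 0.3, -4.7]
opening: 0.034
```

Run:
```python
from h import *
go((.472,-.247,.170,0))
```

```text
t 15.15 gp [ 0.4758 -0.2123  0.2067] F [-0.5  0.3 -4.7] open 0.034
(0.472, -0.247, 0.17, 0) [0.0, -0.0, -0.0] [0.38, -3.46, 3.67]
```

>>> arm_command(moves=[[[0,0,0],[0.3,-2.5,0],0.25],[[0,0,0],[0.5,-3.6,0.5],0.25],[[0,0,0],[0.5,-3.6,2],0.25],[[0,0,0],[0.5,-3.6,3],0.25],[[0,0,0],[0.5,-3.6,3.6],0.25],[[0,0,0],[0.5,-3.6,3.9],0.25],[[0,0,0],[0.5,-3.6,4.1],0.25],[[0,0,0],[0.5,-3.6,4.2],0.25],[[0,0,0],[0.5,-3.6,4.3],0.25],[[0,0,0],[0.5,-3.6,4.3],0.25]])

```text
time_s: 16.15
tcp_pos: [0.4717, -0.2463, 0.3189]
orientation: [0.0, -0.0, 1.0, -0.0]
wrist_force: [-0.0, -0.0, -4.9]
opening: 0.0337
```

>>> arm_command(moves=[[[0,0,0],[0,0,0],0.25],[[0,0,0],[0,0,0.05],0.25],[[0,0,0],[0,0,0.1],0.25],[[0,0,0],[0,0,0.1],0.25],[[0,0,0],[0,0,0.15],0.25],[[0,0,0],[0,0,0.15],0.25],[[0,0,0],[0,0,0.15],0.25],[[0,0,0],[0,0,0.15],0.25],[[0,0,0],[0,0,0.15],0.25],[[0,0,0],[0,0,0.15],0.25]])

```text
time_s: 17.15
tcp_pos: [0.4716, -0.2463, 0.3172]
orientation: [0.0, -0.0, 1.0, 0.0]
wrist_force: [0.2, -0.4, -3.8]
opening: 0.0342
```

>>> arm_command(moves=[[[0,0,0],[0,0,0.05],0.25],[[0,0,0],[0,0,0.1],0.25],[[0,0,0],[0,0,0.15],0.25],[[0,0,0],[0,0,0.2],0.25],[[0,0,0],[0,0,0.2],0.25],[[0,0,0],[0,0,0.2],0.25],[[0,0,0],[0,0,0.2],0.25],[[0,0,0],[0,0,0.2],0.25],[[0,0,0],[0,0,0.2],0.25],[[0,0,0],[0,0,0.2],0.25]])

```text
time_s: 18.15
tcp_pos: [0.4718, -0.2464, 0.3168]
orientation: [0.001, -0.0, 1.0, -0.001]
wrist_force: [-2.5, 1.8, 9.8]
opening: 0.0339
```

>>> arm_command(moves=[[[0,0,0],[0,0,-0.1],0.25],[[0,0,0],[0,0,-0.1],0.6],[[0,0,0],[0,0,-0.1],0.9],[[0,0,0],[0,0,-0.1],0.9],[[0,0,0],[0,0,-0.1],0.9],[[0,0,0],[0,0,-2],0.9],[[0,0,0],[0,0,-5],0.9],[[0,0,0],[0,0,-9],0.9],[[0,0,0],[0,0,-11],0.9],[[0,0,0],[0,0,-11],0.9]])

```text
time_s: 19.15
tcp_pos: [0.472, -0.2467, 0.4287]
orientation: [0.002, -0.0, 1.0, -0.002]
wrist_force: [0.6, -0.4, -0.9]
opening: 0.077
```

>>> arm_command(moves=[[[0,0,0],[-2,4,0],1],[[0,0,0],[-4,8,0],1],[[0,0,0],[-6,12,0],1],[[0,0,0],[-8,16,0],1],[[0,0,0],[-9,20,0],1],[[0,0,0],[-10,23,0],1],[[0,0,0],[-10,25,0],1],[[0,0,0],[-10,25,0],1],[[0,0,0],[-10,25,0],1],[[0,0,0],[-10,25,0],1]])

```text
time_s: 20.15
tcp_pos: [0.5714, 0.0028, 0.4247]
orientation: [-0.0, 0.0, 1.0, -0.0]
wrist_force: [-0.5, -0.2, 0.4]
opening: 0.0852
```

Run:
```python
from h import *
go()
I=info("wrist"); im=imaging.camera("wrist"); cv2.imwrite("pics/d.png",im[:,:,::-1]); np.savez("wI2.npz",K=I[0],rv=I[1],tv=I[2],im=im)
D={}
for n,P,x0,z in [("cup",cyl([(.028,.04),(.028,.1)]),(.613,.0145),.04),("short_board",box(.21,.06,.016,.04),(.61,.012,1.65),.016),("long_board",box(.29,.07,0,.024),(.497,.39,.045),0),("left_cup",cyl([(.028,.024),(.028,.084)]),(.59,.39),.024),("plaster_slab",box(.24,.1,0,.025),(.53,-.25,0),0),("board_stack",box(.21,.06,0,.048),(.54,-.38,-.01),0)]:
    m=imaging.mark_of("wrist",n)
    for k,G in enumerate(imaging.regions_of("wrist",n)[:3]):
        c=np.round(plane([G["location"]],I,z,True)[0],3); D[n+str(k)]=G["region"]
        print(n,round(G["confidence"],2),np.round(G["location"]),fit(P,[(G["region"],I,True)],x0 if k==0 or len(x0)==3 else c,"cup" not in n))
    print([(round(q["confidence"],2),np.round(plane([q["location"]],I,z,True)[0],4)) for q in m[:3]])
np.savez("regw2.npz",**D)
```

```text
t 20.15 gp [0.5713 0.0028 0.2697] F [-0.5 -0.2  0.4] open 0.0852
cup 0.86 [330. 219.] ([0.6127, 0.0135], np.float64(0.923))
[(0.72, array([0.6125, 0.0143]))]
short_board 0.75 [315. 189.] ([0.6119, 0.0132, 1.6602], np.float64(0.752))
[(0.72, array([0.6059, 0.0145]))]
long_board 0.91 [564. 125.] ([0.4939, 0.4052, 0.0393], np.float64(0.678))
[(0.86, array([0.4953, 0.3855]))]
left_cup 0.76 [577. 192.] ([0.5922, 0.4005], np.float64(0.902))
[(0.73, array([0.5904, 0.397 ]))]
plaster_slab 0.82 [154. 138.] ([0.5311, -0.2497, -0.0234], np.float64(0.569))
plaster_slab 0.74 [ 69. 157.] ([0.53, -0.25, 0.0], np.float64(0.0))
[(0.95, array([ 0.5286, -0.2532])), (0.46, array([ 0.5384, -0.3875])), (0.3, array([0.4931, 0.3879]))]
board_stack 0.67 [ 69. 159.] ([0.5201, -0.3939, 0.1345], np.float64(0.405))
[(0.91, array([ 0.544 , -0.3844]))]
```

View pics/d.png

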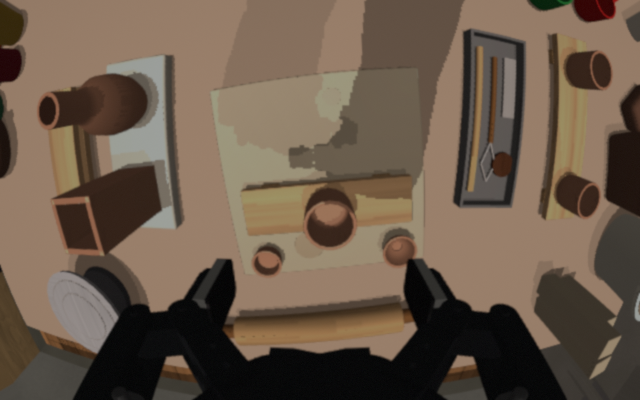

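Both vases stand on the slab. The cup is at pixel (330,219), which gives (0.613,0.014), alone on the board. Grasping it.

>>> arm_command(moves=[[[0,0,0],[-2,0.6,4],1],[[0,0,0],[-4.15,1.1,8],1],[[0,0,0],[-4.15,1.1,12],1],[[0,0,0],[-4.15,1.1,15],1],[[0,0,0],[-4.15,1.1,17],1],[[0,0,0],[-4.15,1.1,18.5],1],[[0,0,0],[-4.15,1.1,19.2],1],[[0,0,0],[-4.15,1.1,19.2],1],[[0,0,0],[-4.15,1.1,19.2],1],[[0,0,0],[-4.15,1.1,19.2],0.9]])

```text
time_s: 21.8
tcp_pos: [0.6135, 0.0146, 0.2347]
orientation: [0.001, -0.0, 1.0, -0.0]
wrist_force: [0.6, -0.8, -0.8]
opening: 0.0771
```

>>> arm_command(moves=[[[0,0,0],[0,0,0],0.5],[[0,0,0],[0,0,0],0.5],[[0,0,0],[0,0,0],0.5],[[0,0,0],[0,0,0],0.5],[[0,0,0],[0,0,0],0.5],[[0,0,0],[0,0,0],0.5],[[0,0,0],[0,0,0],0.5],[[0,0,0],[0,0,0],0.5],[[0,0,0],[0,0,0],0.5],[[0,0,0],[0,0,0],0.5]])

```text
time_s: 22.8
tcp_pos: [0.6134, 0.0145, 0.2346]
orientation: [0.001, -0.0, 1.0, -0.0]
wrist_force: [-1.1, 0.2, 5.9]
opening: 0.0545
```

>>> arm_command(moves=[[[0,0,0],[0,0,-2],0.5],[[0,0,0],[0,0,-5],0.5],[[0,0,0],[0,1,-9],0.5],[[0,0,0],[1,4,-13],0.5],[[0,0,0],[2.5,8,-16],0.5],[[0,0,0],[4,12,-17],0.5],[[0,0,0],[5.5,16,-17],0.5],[[0,0,0],[7,20,-17],0.5],[[0,0,0],[8.5,24,-17],0.5],[[0,0,0],[10,28,-17],0.5]])

```text
time_s: 23.8
tcp_pos: [0.5119, 0.2962, 0.4036]
orientation: [0.0, -0.0, 1.0, 0.0]
wrist_force: [0.8, 0.5, -1.3]
opening: 0.0545
```

>>> arm_command(moves=[[[0,0,0],[1.5,4,0],0.5],[[0,0,0],[2.5,6,0],0.5],[[0,0,0],[3,8,0],0.5],[[0,0,0],[3.2,9,0],0.5],[[0,0,0],[3.2,9,0],0.5],[[0,0,0],[3.2,9,0],0.5],[[0,0,0],[3.2,9,0],0.5],[[0,0,0],[3.2,9,0],0.5],[[0,0,0],[3.2,9,0],0.5],[[0,0,0],[3.2,9,0],0.5]])

```text
time_s: 24.8
tcp_pos: [0.4809, 0.3843, 0.4033]
orientation: [0.0, -0.0, 1.0, 0.0]
wrist_force: [0.3, -0.6, -0.6]
opening: 0.0548
```

Run:
```python
from h import *
go()
C=cyl([(.028,.024),(.028,.084)])
for c in("wrist","side","scene"):
    f=c=="wrist"
    I=info(c); im=imaging.camera(c)
    if f: cv2.imwrite("pics/e.png",im[:,:,::-1])
    for n,x0,P in(("left_cup",(.592,.395),C),("long_board",(.497,.39,.045),box(.29,.07,0,.024))):
      for G in imaging.regions_of(c,n)[:4]:
        x=plane([G["location"]],I,.05,f)[0]
        print(c,n,round(G["confidence"],2),np.round(G["location"]),np.round(x,3),fit(P,[(cv2.morphologyEx(G["region"].astype(np.uint8),cv2.MORPH_CLOSE,np.ones((15,15))).astype(bool),I,f)],x0 if len(x0)==3 else x,len(x0)==3))
      print("  mark",[(round(q["confidence"],2),np.round(plane([q["location"]],I,.024 if "cup" in n else 0,f)[0],4)) for q in imaging.mark_of(c,n)[:4]])
```

```text
t 24.8 gp [0.4809 0.3843 0.2483] F [ 0.3 -0.6 -0.6] open 0.0548
  mark []
wrist long_board 0.96 [318. 156.] [0.454 0.383] ([0.4943, 0.3903, 0.0512], np.float64(0.458))
  mark [(0.69, array([0.4904, 0.3876]))]
side left_cup 0.79 [329. 135.] [0.592 0.416] ([0.59, 0.3942], np.float64(0.879))
  mark [(0.83, array([0.5972, 0.413 ]))]
side long_board 0.95 [306. 150.] [0.484 0.342] ([0.4981, 0.3909, 0.0441], np.float64(0.676))
  mark [(0.84, array([0.505 , 0.3863]))]
scene left_cup 0.56 [332. 341.] [0.596 0.387] ([0.5914, 0.3895], np.float64(0.835))
  mark [(0.57, array([0.5964, 0.3939]))]
scene long_board 0.73 [364. 330.] [0.522 0.398] ([0.4992, 0.3885, 0.0372], np.float64(0.609))
  mark [(0.85, array([0.4971, 0.3947]))]
```

View pics/e.png

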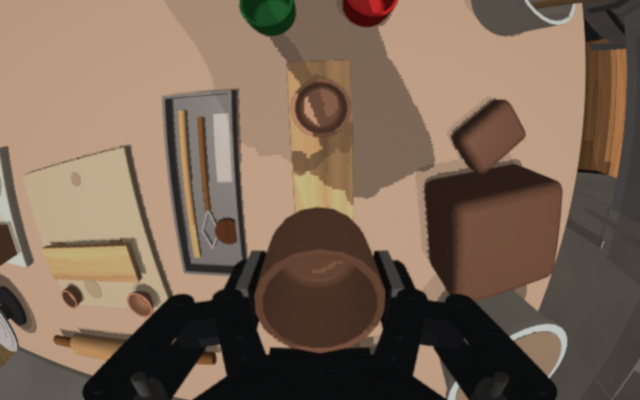

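Right cup rim shows at (320,107) on the board, whose near corners are (288,62) and (350,60). The left cup is hidden behind the held cup, so I'll step sideways to see both.

>>> arm_command(moves=[[[0,0,0],[-1.5,-3,0],0.5],[[0,0,0],[-3,-6,0],0.5],[[0,0,0],[-4,-9,0],0.5],[[0,0,0],[-4,-12,0],0.5],[[0,0,0],[-4,-14,0],0.5],[[0,0,0],[-4,-14,0],0.5],[[0,0,0],[-4,-14,0],0.5],[[0,0,0],[-4,-14,0],0.5],[[0,0,0],[-4,-14,0],0.5],[[0,0,0],[-4,-14,0],0.5]])

```text
time_s: 26.55
tcp_pos: [0.5207, 0.2454, 0.4031]
orientation: [-0.0, -0.001, 1.0, 0.0]
wrist_force: [0.3, -0.4, -1.5]
opening: 0.0544
```

Run:
```python
from h import *
go()
C=cyl([(.028,.024),(.028,.084)])
c="wrist"; f=True
I=info(c); im=imaging.camera(c); cv2.imwrite("pics/f.png",im[:,:,::-1])
np.savez("wI3.npz",K=I[0],rv=I[1],tv=I[2],im=im)
for n in("left_cup","right_cup","cup"):
  for G in imaging.regions_of(c,n)[:4]:
    x=plane([G["location"]],I,.05,f)[0]
    print(n,round(G["confidence"],2),np.round(G["location"]),np.round(x,3),fit(C,[(G["region"],I,f)],x,False))
  print("  mark",[(round(q["confidence"],2),np.round(plane([q["location"]],I,.024,f)[0],4)) for q in imaging.mark_of(c,n)[:4]])
# rectified at rim height and board height
def rect(z,x0,x1,y0,y1,s):
    X,Y=np.meshgrid(np.arange(x0,x1,s),np.arange(y0,y1,s),indexing="ij")
    px=proj(np.c_[X.ravel(),Y.ravel(),0*X.ravel()+z],I,True).reshape(X.shape+(2,)).astype(np.float32)
    return cv2.remap(im,px[...,0],px[...,1],cv2.INTER_CUBIC)
a=rect(.084,.33,.67,.30,.48,.0006); b=rect(.024,.33,.67,.30,.48,.0006)
o=np.hstack([a,b])
for k in range(0,566,50): cv2.line(o,(0,k),(6,k),(255,0,0),1)
for k in range(0,600,50): cv2.line(o,(k,0),(k,6),(255,0,0),1)
cv2.imwrite("pics/rect2.png",o[:,:,::-1])
```

```text
t 26.55 gp [0.5207 0.2454 0.2481] F [ 0.3 -0.4 -1.5] open 0.0544
left_cup 0.57 [441. 242.] [0.596 0.394] ([0.5901, 0.3914], np.float64(0.912))
  mark [(0.78, array([0.5869, 0.3879]))]
right_cup 0.75 [394.   1.] [0.323 0.324] ([0.2919, 0.3278], np.float64(0.976))
right_cup 0.56 [456.  77.] [0.401 0.394] ([0.4023, 0.3887], np.float64(0.885))
right_cup 0.54 [478.   5.] [0.311 0.425] ([0.2827, 0.4317], np.float64(0.956))
  mark [(0.88, array([0.4019, 0.3874]))]
cup 0.88 [319. 286.] [0.654 0.245] ([0.5905, 0.2453], np.float64(0.198))
cup 0.24 [167. 182.] [0.521 0.067] ([0.4813, 0.1031], np.float64(0.158))
  mark [(0.83, array([0.6109, 0.2458]))]
```

View pics/rect2.png

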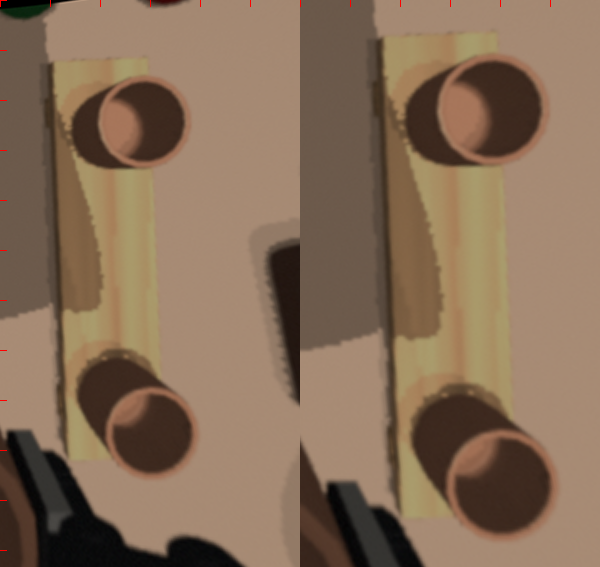

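Rims in the rectified crop are at (145,122) and (152,432), i.e. (0.403,0.387) and (0.589,0.391). Their midpoint is (0.496,0.389), and the board edges give (0.496,0.389) too. The separation and length match.

>>> arm_command(moves=[[[0,0,0],[0.8,3,0],0.5],[[0,0,0],[1.6,7,0],0.5],[[0,0,0],[2.2,11,0],0.5],[[0,0,0],[2.5,13.5,0],0.5],[[0,0,0],[2.5,14.4,1],0.5],[[0,0,0],[2.5,14.4,4],0.5],[[0,0,0],[2.5,14.4,8],0.5],[[0,0,0],[2.5,14.4,12],0.5],[[0,0,0],[2.5,14.4,15],0.5],[[0,0,0],[2.5,14.4,16],0.5]])

```text
time_s: 27.9
tcp_pos: [0.4945, 0.3873, 0.2387]
orientation: [-0.003, 0.0, 1.0, -0.001]
wrist_force: [-1.7, -0.5, -1.3]
opening: 0.0545
```

>>> arm_command(moves=[[[0,0,0],[0,0,0.8],0.5],[[0,0,0],[0,0,1.4],0.5],[[0,0,0],[0,0,1.7],0.5],[[0,0,0],[0,0,1.9],0.5],[[0,0,0],[0,0,2.1],0.5],[[0,0,0],[0,0,2.2],0.5],[[0,0,0],[0,0,2.2],0.5],[[0,0,0],[0,0,2.2],0.5],[[0,0,0],[0,0,2.2],0.5],[[0,0,0],[0,0,2.2],0.5]])

```text
time_s: 28.9
tcp_pos: [0.4958, 0.3887, 0.2214]
orientation: [0.0, -0.0, 1.0, 0.0]
wrist_force: [-1.0, 0.8, -1.2]
opening: 0.0542
```

>>> arm_command(moves=[[[0,0,0],[0,0,0.05],0.5],[[0,0,0],[0,0,0.1],0.5],[[0,0,0],[0,0,0.15],0.5],[[0,0,0],[0,0,0.2],0.5],[[0,0,0],[0,0,0.25],0.5],[[0,0,0],[0,0,0.3],0.5],[[0,0,0],[0,0,0.3],0.5],[[0,0,0],[0,0,0.3],0.5],[[0,0,0],[0,0,0.3],0.5],[[0,0,0],[0,0,0.3],0.5]])

```text
time_s: 29.9
tcp_pos: [0.4958, 0.3887, 0.2186]
orientation: [0.0, -0.0, 1.0, 0.0]
wrist_force: [-1.1, -2.9, 5.0]
opening: 0.0548
```

Contact. Release and rise.

>>> arm_command(moves=[[[0,0,0],[0,0,0],0.6],[[0,0,0],[0,0,0],0.75],[[0,0,0],[0,0,0],0.95],[[0,0,0],[0,0,0],0.95],[[0,0,0],[0,0,0],0.95],[[0,0,0],[0,0,-2],0.95],[[0,0,0],[0,0,-5],0.95],[[0,0,0],[0,0,-9],0.95],[[0,0,0],[0,0,-14],0.95],[[0,0,0],[0,0,-19],0.95]])

```text
time_s: 30.9
tcp_pos: [0.4953, 0.3885, 0.4097]
orientation: [-0.0, -0.0, 1.0, -0.0]
wrist_force: [1.1, 0.2, -0.3]
opening: 0.081
```

Run:
```python
from h import *
C=cyl([(.028,.024),(.028,.084)])
for c in("side","scene"):
    I=info(c); imaging.camera(c)
    for n in ("cup","left_cup"):
      print(c,n,[(round(G["confidence"],2),np.round(G["location"]).tolist(),fit(C,[(G["region"],I,False)],plane([G["location"]],I,.05)[0],False)) for G in imaging.regions_of(c,n)[:4]])
go((.61,.0132,.24,-90+4.9),(.61,.0132,.24,90+4.9))
```

```text
side cup [(0.83, [304.0, 143.0], ([0.4967, 0.3976], np.float64(0.807)))]
side left_cup [(0.85, [330.0, 132.0], ([0.5923, 0.4007], np.float64(0.858)))]
scene cup [(0.8, [371.0, 321.0], ([0.4949, 0.3863], np.float64(0.87)))]
scene left_cup [(0.69, [334.0, 338.0], ([0.5923, 0.39], np.float64(0.879)))]
t 31.2 gp [0.4954 0.3885 0.2519] F [-0.3  0.5 -0.3] open 0.0811
(0.61, 0.0132, 0.24, -85.1) [-0.1, -0.0, 85.1] [-11.42, -37.54, 1.2]
(0.61, 0.0132, 0.24, 94.9) [0.0, -0.1, -94.9] [-11.42, -37.54, 1.2]
```

The cup stands mid-gap: scene fit gives (0.495,0.386) against the target (0.496,0.389). Before fetching the board, I'll look at the stack from above.

>>> arm_command(moves=[[[0,0,0],[0,-4,-0.5],1],[[0,0,0],[0,-8,-1],1],[[0,0,0],[0,-13,-2],1],[[0,0,0],[0,-18,-2],1],[[0,0,0],[0,-23,-2],1],[[0,0,0],[-1,-28,-2],1],[[0,0,0],[-1,-33,-2],1],[[0,0,0],[-2,-38,-2],1],[[0,0,0],[-3,-43,-2],1],[[0,0,0],[-3.5,-48,-2],1]])

```text
time_s: 32.2
tcp_pos: [0.5304, -0.0892, 0.4263]
orientation: [-0.001, -0.0, 1.0, 0.001]
wrist_force: [1.6, 1.0, -0.2]
opening: 0.0852
```

>>> arm_command(moves=[[[0,0,0],[0,-5,0],1],[[0,0,0],[0,-10,0],1],[[0,0,0],[0,-15,0],1],[[0,0,0],[0,-20,0],1],[[0,0,0],[0,-24,0],1],[[0,0,0],[0,-26.5,0],1],[[0,0,0],[0,-26.5,0],1],[[0,0,0],[0,-26.5,0],1],[[0,0,0],[0,-26.5,0],1],[[0,0,0],[0,-26.5,0],1]])

```text
time_s: 33.2
tcp_pos: [0.5309, -0.3511, 0.4281]
orientation: [-0.0, -0.001, 1.0, 0.0]
wrist_force: [-0.7, 0.5, 0.6]
opening: 0.0853
```

Run:
```python
from h import *
go()
c="wrist"; I=info(c); im=imaging.camera(c); np.savez("wI4.npz",K=I[0],rv=I[1],tv=I[2],im=im)
for n in("board_stack","short_board"):
  for G in imaging.regions_of(c,n)[:3]:
    print(n,round(G["confidence"],2),np.round(G["location"]),fit(box(.21,.06,0,.048),[(G["region"],I,True)],(.54,-.38,-.01)))
def rect(z,x0,x1,y0,y1,s):
    X,Y=np.meshgrid(np.arange(x0,x1,s),np.arange(y0,y1,s),indexing="ij")
    px=proj(np.c_[X.ravel(),Y.ravel(),0*X.ravel()+z],I,True).reshape(X.shape+(2,)).astype(np.float32)
    return cv2.remap(im,px[...,0],px[...,1],cv2.INTER_CUBIC)
b=rect(.048,.42,.67,-.46,-.30,.0005)
for k in range(0,500,50): cv2.line(b,(0,k),(6,k),(255,0,0),1)
for k in range(0,320,50): cv2.line(b,(k,0),(k,6),(255,0,0),1)
o=np.zeros((500,320+480,3),np.uint8); o[:,:320]=b[:500,:320]; o[:300,320:]=cv2.resize(im,(480,300))
cv2.imwrite("pics/rect3.png",o[:,:,::-1])
```

```text
t 33.2 gp [ 0.5309 -0.351   0.2731] F [-0.7  0.5  0.6] open 0.0853
board_stack 0.85 [296. 174.] ([0.5375, -0.3753, -0.0188], np.float64(0.979))
short_board 0.9 [540. 226.] ([0.54, -0.38, -0.01], np.float64(0.0))
```

View pics/rect3.png

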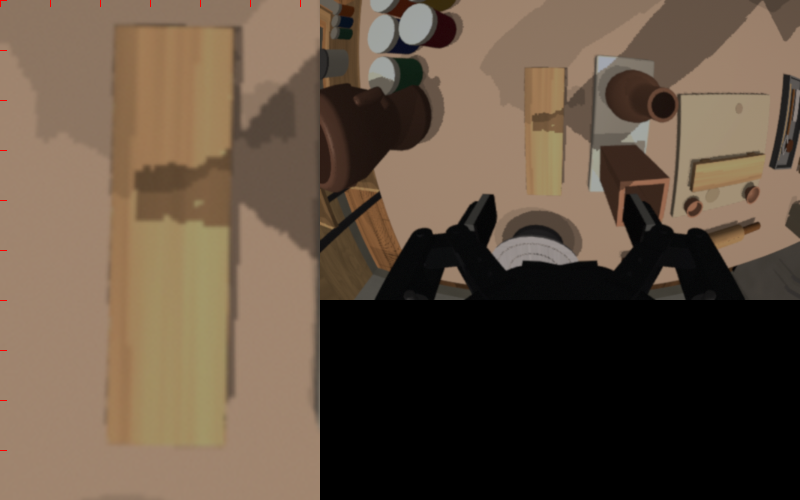

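The stack fit (0.5375,-0.375, yaw -0.018) agrees with the crop's edges (rows 27–443, columns 110–230). Fetching the board.

>>> arm_command(moves=[[[0,0,8.5],[-0.5,4,0],1],[[0,0,17],[-1,8,0],1],[[0,0,25.5],[-2,12,0],1],[[0,0,34],[-3,16,0],1],[[0,0,42.5],[-4,20,0],1],[[0,0,51],[-5,24,0],1],[[0,0,59.5],[-6,28,0],1],[[0,0,68],[-7,32,0],1],[[0,0,76.5],[-8,35,0],1],[[0,0,85],[-8,36.4,0],1]])

```text
time_s: 34.35
tcp_pos: [0.6108, 0.0149, 0.4282]
orientation: [0.0, 0.677, 0.736, 0.0]
wrist_force: [-0.4, -0.5, -0.2]
opening: 0.0853
```

>>> arm_command(moves=[[[0,0,0],[0,0,3],1],[[0,0,0],[0,0,5],1],[[0,0,0],[0,0,5],1],[[0,0,0],[0,0,5],1],[[0,0,0],[0,0,5],1],[[0,0,0],[0,0,5],1],[[0,0,0],[0,0,5],1],[[0,0,0],[0,0,5],1],[[0,0,0],[0,0,5],1],[[0,0,0],[0,0,5],1]])

```text
time_s: 35.35
tcp_pos: [0.6105, 0.0118, 0.3783]
orientation: [-0.0, 0.675, 0.737, 0.0]
wrist_force: [0.3, 0.6, 0.1]
opening: 0.0851
```

Run:
```python
from h import *
c="wrist"; I=info(c); im=imaging.camera(c); cv2.imwrite("pics/g.png",im[:,:,::-1])
for n in("short_board","kiln_shelf"):
  for G in imaging.regions_of(c,n)[:3]:
    print(n,round(G["confidence"],2),np.round(G["location"]),fit(box(.21,.06,.016,.04) if n!="kiln_shelf" else box(.26,.26,0,.016),[(G["region"],I,True)],(.61,.013,1.656) if n!="kiln_shelf" else (.585,.01,.09)))
go((.612,.0135,.06,-85),(.612,.0135,.037,-85))
```

```text
short_board 0.94 [322. 169.] ([0.6114, 0.0135, 1.6655], np.float64(0.981))
kiln_shelf 0.56 [270. 163.] ([0.5792, 0.0129, 0.1], np.float64(0.671))
t 35.5 gp [0.6105 0.0118 0.2231] F [-0.1 -0.4  0.6] open 0.0855
(0.612, 0.0135, 0.06, -85) [-0.0, -0.0, 0.0] [0.16, 0.17, 16.31]
(0.612, 0.0135, 0.037, -85) [-0.0, -0.0, 0.0] [0.16, 0.17, 18.61]
```

View pics/g.png

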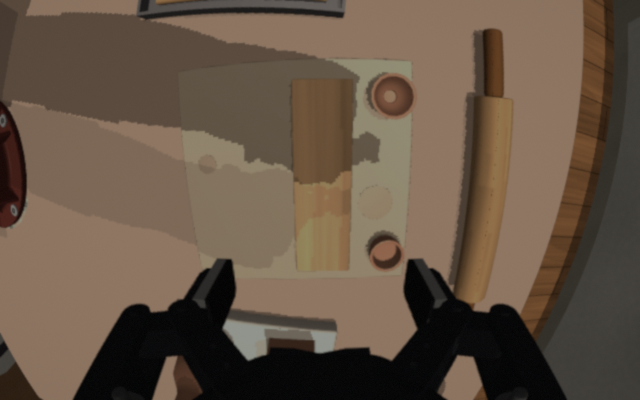

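The clear board fits at (0.6114,0.0135, 95.4°) with IoU 0.98, at columns 293–352 in the picture. It is empty and nothing blocks the fingers.

>>> arm_command(moves=[[[0,0,-0.4],[0.16,0.1,4],1],[[0,0,-0.4],[0.16,0.1,8],1],[[0,0,-0.4],[0.16,0.1,12],1],[[0,0,-0.4],[0.16,0.1,15],1],[[0,0,-0.4],[0.16,0.1,17],1],[[0,0,-0.4],[0.16,0.1,18],1],[[0,0,-0.4],[0.16,0.1,18.4],1],[[0,0,-0.4],[0.16,0.1,18.4],1],[[0,0,-0.4],[0.16,0.1,18.4],1],[[0,0,-0.4],[0.16,0.1,18.4],1]])

```text
time_s: 36.5
tcp_pos: [0.6119, 0.0134, 0.1956]
orientation: [0.001, 0.673, 0.74, 0.001]
wrist_force: [-0.3, -0.9, -0.1]
opening: 0.0856
```

>>> arm_command(moves=[[[0,0,0],[0,0,0],0.55],[[0,0,0],[0,0,0],0.55],[[0,0,0],[0,0,0],0.55],[[0,0,0],[0,0,0],0.55],[[0,0,0],[0,0,0],0.55],[[0,0,0],[0,0,0],0.55],[[0,0,0],[0,0,0],0.55],[[0,0,0],[0,0,0],0.55],[[0,0,0],[0,0,0],0.55],[[0,0,0],[0,0,0],0.55]])

```text
time_s: 37.5
tcp_pos: [0.6118, 0.0134, 0.1952]
orientation: [0.001, 0.673, 0.74, 0.0]
wrist_force: [0.3, -0.3, 6.2]
opening: 0.0585
```

>>> arm_command(moves=[[[0,0,0],[0,0,-1],0.55],[[0,0,0],[0,0,-3],0.55],[[0,0,0],[0,0,-6],0.55],[[0,0,0],[0,0,-10],0.55],[[0,0,0],[0,0,-14],0.55],[[0,0,0],[0,0,-18],0.55],[[0,0,0],[0,0,-21],0.55],[[0,0,0],[-1,0,-22.5],0.55],[[0,0,0],[-4,-1,-22.5],0.55],[[0,0,0],[-8,-2,-22.5],0.55]])

```text
time_s: 38.5
tcp_pos: [0.5988, -0.0677, 0.4205]
orientation: [0.001, 0.672, 0.741, 0.0]
wrist_force: [0.1, -0.8, -1.7]
opening: 0.0586
```

>>> arm_command(moves=[[[0,0,-8],[-4,-1,0],0.55],[[0,0,-16],[-8,-2,0],0.55],[[0,0,-24],[-12,-3,0],0.55],[[0,0,-32],[-16,-4,0],0.55],[[0,0,-40],[-20,-5,0],0.55],[[0,0,-48],[-24,-6,0],0.55],[[0,0,-56],[-27,-7,0],0.55],[[0,0,-64],[-29,-8,0],0.55],[[0,0,-72],[-30,-9,0],0.55],[[0,0,-80],[-30,-9,0],0.55]])

```text
time_s: 39.5
tcp_pos: [0.5365, -0.377, 0.4191]
orientation: [-0.0, 0.038, 0.999, 0.0]
wrist_force: [-0.6, 0.6, -0.7]
opening: 0.0583
```

Run:
```python
from h import *
imaging.camera("wrist");imaging.camera("wrist")
go((.5375,-.375,.1,-1.0))
```

```text
t 39.6 gp [ 0.5373 -0.3755  0.2643] F [-0.3  0.6 -2.1] open 0.0586
(0.5375, -0.375, 0.1, -1.0) [0.0, -0.0, -3.5] [-0.01, 0.05, 16.43]
```

>>> arm_command(moves=[[[0,0,-2],[0,0.05,3],0.55],[[0,0,-3.5],[0,0.05,7],0.55],[[0,0,-3.5],[0,0.05,11],0.55],[[0,0,-3.5],[0,0.05,14],0.55],[[0,0,-3.5],[0,0.05,16],0.55],[[0,0,-3.5],[0,0.05,17],0.55],[[0,0,-3.5],[0,0.05,17.4],0.55],[[0,0,-3.5],[0,0.05,17.4],0.55],[[0,0,-3.5],[0,0.05,17.4],0.55],[[0,0,-3.5],[0,0.05,17.4],0.55]])

```text
time_s: 40.6
tcp_pos: [0.5382, -0.3751, 0.2467]
orientation: [0.001, 0.01, 1.0, -0.001]
wrist_force: [0.1, 0.4, -0.8]
opening: 0.0583
```

Run:
```python
from h import *
c="wrist"; I=info(c); im=imaging.camera(c); cv2.imwrite("pics/i.png",im[:,:,::-1])
go((.5375,-.375,.0722,-1.0))
```

```text
t 40.65 gp [ 0.5384 -0.3752  0.0914] F [ 0.1 -1.  -1.3] open 0.0585
(0.5375, -0.375, 0.0722, -1.0) [-0.1, 0.1, -0.1] [0.07, 0.0, 1.92]
```

View pics/i.png

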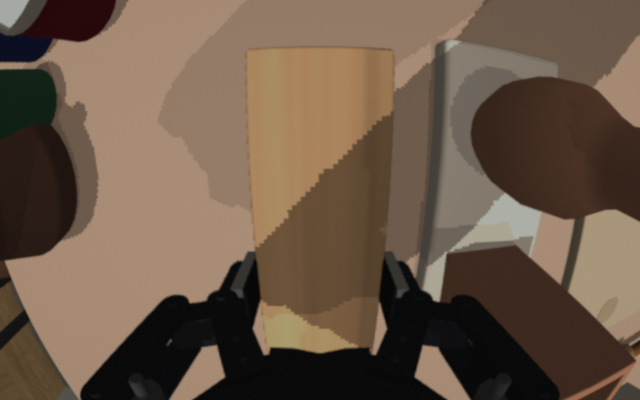

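The held board is square in the jaws, its near edge at row 47, with the stack hidden under it. Lowering.

>>> arm_command(moves=[[[0,0,0],[0.07,0,0.6],0.55],[[0,0,0],[0.07,0,1.1],0.55],[[0,0,0],[0.07,0,1.5],0.55],[[0,0,0],[0.07,0,1.7],0.55],[[0,0,0],[0.07,0,1.8],0.55],[[0,0,0],[0.07,0,1.85],0.55],[[0,0,0],[0.07,0,1.9],0.55],[[0,0,0],[0.07,0,1.9],0.55],[[0,0,0],[0.07,0,1.9],0.55],[[0,0,0],[0.07,0,1.9],0.55]])

```text
time_s: 41.65
tcp_pos: [0.5371, -0.3746, 0.2273]
orientation: [-0.0, 0.009, 1.0, 0.0]
wrist_force: [-4.3, 3.3, 7.5]
opening: 0.0586
```

Run:
```python
from h import *
go((.5375,-.375,.0722,-1.0))
```

```text
t 41.65 gp [ 0.5371 -0.3746  0.0723] F [-4.3  3.3  7.5] open 0.0586
(0.5375, -0.375, 0.0722, -1.0) [0.0, -0.0, -0.1] [-0.04, -0.04, 0.01]
```

>>> arm_command(moves=[[[0,0,0],[0,0,-0.05],0.6],[[0,0,0],[0,0,-0.05],0.8],[[0,0,0],[0,0,-0.05],1],[[0,0,0],[0,0,-0.05],1],[[0,0,0],[0,0,-0.05],1],[[0,0,0],[0,0,-2],1],[[0,0,0],[0,0,-6],1],[[0,0,0],[0,0,-11],1],[[0,0,0],[0,0,-16],1],[[0,0,0],[0,0,-20],1]])

```text
time_s: 42.65
tcp_pos: [0.5371, -0.3746, 0.4296]
orientation: [0.001, 0.009, 1.0, -0.001]
wrist_force: [0.4, -0.5, -0.2]
opening: 0.0853
```

>>> arm_command(moves=[[[0,0,0],[0,2.5,0],1],[[0,0,0],[0,2.5,0],1],[[0,0,0],[0,2.5,0],1],[[0,0,0],[0,2.5,0],1],[[0,0,0],[0,2.5,0],1],[[0,0,0],[0,2.5,0],1],[[0,0,0],[0,2.5,0],1],[[0,0,0],[0,2.5,0],1],[[0,0,0],[0,2.5,0],1],[[0,0,0],[0,2.5,0],1]])

```text
time_s: 43.65
tcp_pos: [0.5376, -0.3497, 0.4262]
orientation: [0.0, 0.009, 1.0, 0.0]
wrist_force: [0.2, -0.1, 0.1]
opening: 0.0854
```

Run:
```python
from h import *
c="wrist"; I=info(c); im=imaging.camera(c)
for n in("board_stack","short_board"):
  for G in imaging.regions_of(c,n)[:3]:
    print(n,round(G["confidence"],2),np.round(G["location"]),fit(box(.21,.06,.0,.072),[(G["region"],I,True)],(.5375,-.375,-.018)))
def rect(z,x0,x1,y0,y1,s):
    X,Y=np.meshgrid(np.arange(x0,x1,s),np.arange(y0,y1,s),indexing="ij")
    px=proj(np.c_[X.ravel(),Y.ravel(),0*X.ravel()+z],I,True).reshape(X.shape+(2,)).astype(np.float32)
    return cv2.remap(im,px[...,0],px[...,1],cv2.INTER_CUBIC)
o=np.hstack([rect(.072,.42,.67,-.46,-.30,.0005)[:500,:320],rect(.048,.42,.67,-.46,-.30,.0005)[:500,:320]])
for k in range(0,500,50): cv2.line(o,(0,k),(6,k),(255,0,0),1)
for k in range(0,640,50): cv2.line(o,(k,0),(k,6),(255,0,0),1)
cv2.imwrite("pics/rect4.png",o[:,:,::-1])
for n,P,x0,cp in(("square_vase",box(.064,.064,.025,.165),(.592,-.249,.04),None),("bottle_vase",BOT+[0,0,.025],(.472,-.247),[(0,160),(80,200)])):
  for G in imaging.regions_of(c,n)[:1]: print(n,round(G["confidence"],2),fit(P,[(G["region"],I,True)],x0,len(x0)==3,comp=cp))
go((.4717,-.2463,.25,0))
```

```text
short_board 0.68 [298. 169.] ([0.5368, -0.3743, -0.0192], np.float64(0.975))
square_vase 0.98 ([0.5917, -0.2484, 0.0511], np.float64(0.845))
bottle_vase 0.79 ([0.4708, -0.2475], np.float64(0.942))
t 43.9 gp [ 0.5376 -0.3497  0.2712] F [ 0.3  0.9 -0.1] open 0.0856
(0.4717, -0.2463, 0.25, 0) [0.0, 0.0, -1.1] [6.78, 10.22, 2.12]
```

View pics/rect4.png

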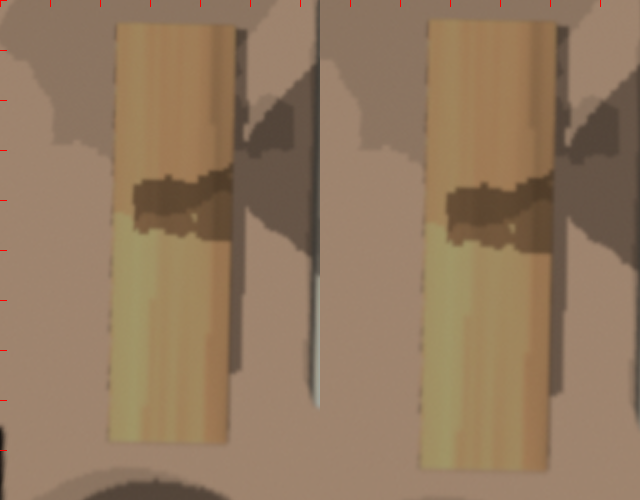

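The board top (0.5368,-0.3743,-0.019) lies within 1 mm of the stack pose. Now the bottle goes back.

>>> arm_command(moves=[[[0,0,-1.1],[3,4,0],1],[[0,0,-1.1],[5,8,0],1],[[0,0,-1.1],[6.8,10.2,0],1],[[0,0,-1.1],[6.8,10.2,1],1],[[0,0,-1.1],[6.8,10.2,3],1],[[0,0,-1.1],[6.8,10.2,4],1],[[0,0,-1.1],[6.8,10.2,4],1],[[0,0,-1.1],[6.8,10.2,4],1],[[0,0,-1.1],[6.8,10.2,4],1],[[0,0,-1.1],[6.8,10.2,4],1]])

```text
time_s: 44.9
tcp_pos: [0.4717, -0.2468, 0.3869]
orientation: [0.0, -0.0, 1.0, -0.0]
wrist_force: [-0.2, 0.1, 0.5]
opening: 0.0851
```

Run:
```python
from h import *
go((.4717,-.2463,.1595,0))
```

```text
t 44.9 gp [ 0.4718 -0.2469  0.2319] F [-0.2  0.1  0.5] open 0.0851
(0.4717, -0.2463, 0.1595, 0) [-0.0, 0.0, 0.0] [0.01, 0.05, 7.24]
```

>>> arm_command(moves=[[[0,0,0],[0,0.05,3],1],[[0,0,0],[0,0.05,5],1],[[0,0,0],[0,0.05,6.5],1],[[0,0,0],[0,0.05,7.2],1],[[0,0,0],[0,0.05,7.2],1],[[0,0,0],[0,0.05,7.2],1],[[0,0,0],[0,0.05,7.2],0.6],[[0,0,0],[0,0.05,7.2],0.4],[[0,0,0],[0,0.05,7.2],0.25],[[0,0,0],[0,0.05,7.2],0.25]])

```text
time_s: 45.9
tcp_pos: [0.4717, -0.2462, 0.3148]
orientation: [0.0, -0.0, 1.0, -0.0]
wrist_force: [-0.7, 0.5, -0.3]
opening: 0.0344
```

>>> arm_command(moves=[[[0,0,0],[0,0,0],0.25],[[0,0,0],[0,0,0],0.25],[[0,0,0],[0,0,0],0.25],[[0,0,0],[0,0,0],0.25],[[0,0,0],[0,0,0],0.25],[[0,0,0],[0,0,0],0.25],[[0,0,0],[0,0,0],0.25],[[0,0,0],[0,0,0],0.25],[[0,0,0],[0,0,0],0.25],[[0,0,0],[0,0,0],0.25]])

```text
time_s: 46.9
tcp_pos: [0.4717, -0.2462, 0.3148]
orientation: [0.0, -0.0, 1.0, -0.0]
wrist_force: [-0.4, -1.0, 5.5]
opening: 0.0342
```

Run:
```python
from h import *
go((.527,.0595,.2,0))
```

```text
t 46.9 gp [ 0.4718 -0.2463  0.1598] F [-0.4 -1.   5.5] open 0.0342
(0.527, 0.0595, 0.2, 0) [-0.0, 0.0, 0.0] [-5.55, 30.56, -4.04]
```

>>> arm_command(moves=[[[0,0,0],[0,0,-1],0.25],[[0,0,0],[0,0,-3],0.25],[[0,0,0],[-0.2,1,-4.5],0.25],[[0,0,0],[-0.7,4,-4.5],0.25],[[0,0,0],[-1.4,8,-4.5],0.25],[[0,0,0],[-2.1,12,-4.5],0.25],[[0,0,0],[-2.8,16,-4.5],0.25],[[0,0,0],[-3.6,20,-4.5],0.25],[[0,0,0],[-4.3,24,-4.5],0.25],[[0,0,0],[-5,27,-4.5],0.25]])

```text
time_s: 47.9
tcp_pos: [0.521, 0.0271, 0.3595]
orientation: [-0.0, -0.001, 1.0, 0.0]
wrist_force: [1.3, -0.7, -4.2]
opening: 0.0341
```

>>> arm_command(moves=[[[0,0,0],[-0.4,2.5,0],0.25],[[0,0,0],[-0.55,3.55,1],0.25],[[0,0,0],[-0.55,3.55,2.5],0.25],[[0,0,0],[-0.55,3.55,3.5],0.25],[[0,0,0],[-0.55,3.55,4.2],0.25],[[0,0,0],[-0.55,3.55,4.6],0.25],[[0,0,0],[-0.55,3.55,4.8],0.25],[[0,0,0],[-0.55,3.55,4.8],0.25],[[0,0,0],[-0.55,3.55,4.8],0.25],[[0,0,0],[-0.55,3.55,4.8],0.25]])

```text
time_s: 48.9
tcp_pos: [0.527, 0.0595, 0.3117]
orientation: [0.0, -0.0, 1.0, -0.0]
wrist_force: [0.2, 0.3, -4.3]
opening: 0.0344
```

Run:
```python
from h import *
go((.5268,.0595,.1508,0))
```

```text
t 48.9 gp [0.5272 0.0594 0.1567] F [ 0.2  0.3 -4.3] open 0.0344
(0.5268, 0.0595, 0.1508, 0) [-0.0, 0.0, 0.0] [0.02, 0.0, 0.59]
```

>>> arm_command(moves=[[[0,0,0],[0,0,0.2],0.25],[[0,0,0],[0,0,0.3],0.25],[[0,0,0],[0,0,0.4],0.25],[[0,0,0],[0,0,0.45],0.25],[[0,0,0],[0,0,0.5],0.25],[[0,0,0],[0,0,0.55],0.25],[[0,0,0],[0,0,0.6],0.25],[[0,0,0],[0,0,0.6],0.25],[[0,0,0],[0,0,0.6],0.25],[[0,0,0],[0,0,0.6],0.25]])

```text
time_s: 49.9
tcp_pos: [0.527, 0.0596, 0.3057]
orientation: [0.0, -0.0, 1.0, 0.0]
wrist_force: [-0.8, -0.4, 4.1]
opening: 0.0344
```

Contact at z 0.1507, as expected. Release, rise and move to the square vase.

>>> arm_command(moves=[[[0,0,0],[0,0,0],0.3],[[0,0,0],[0,0,0],0.6],[[0,0,0],[0,0,0],0.9],[[0,0,0],[0,0,0],0.9],[[0,0,0],[0,0,0],0.9],[[0,0,0],[0,0,-2],0.9],[[0,0,0],[0,0,-5],0.9],[[0,0,0],[0,0,-8],0.9],[[0,0,0],[0,0,-11],0.9],[[0,0,0],[0,0,-12],0.9]])

```text
time_s: 50.9
tcp_pos: [0.5272, 0.0595, 0.4284]
orientation: [0.002, -0.0, 1.0, -0.0]
wrist_force: [-0.2, -0.0, 0.4]
opening: 0.0767
```

>>> arm_command(moves=[[[0,0,-2.3],[-1,-4,0],1],[[0,0,-2.3],[-2,-8,0],1],[[0,0,-2.3],[-3,-13,0],1],[[0,0,-2.3],[-4,-18,0],1],[[0,0,-2.3],[-5,-23,0],1],[[0,0,-2.3],[-6,-27,0],1],[[0,0,-2.3],[-6.5,-30,0],1],[[0,0,-2.3],[-6.5,-30.9,0],1],[[0,0,-2.3],[-6.5,-30.9,1],1],[[0,0,-2.3],[-6.5,-30.9,2],1]])

```text
time_s: 51.9
tcp_pos: [0.592, -0.2485, 0.4041]
orientation: [-0.0, -0.021, 1.0, 0.0]
wrist_force: [-0.2, 1.0, -0.8]
opening: 0.0858
```

Run:
```python
from h import *
imaging.camera("side");imaging.camera("scene")
go((.592,-.2491,.141,2.3))
for c in ("side","scene"):
  I=info(c)
  for G in imaging.regions_of(c,"bottle_vase")[:1]: print(c,fit(BOT+[0,0,.016],[(G["region"],I,False)],(.527,.059),False,comp=[(0,160),(80,200)]))
```

```text
t 52.0 gp [ 0.5914 -0.2474  0.2478] F [0.1 0.5 0.3] open 0.0856
(0.592, -0.2491, 0.141, 2.3) [0.1, -0.1, 0.1] [-0.04, -0.16, 10.68]
side ([0.5248, 0.0542], np.float64(0.879))
scene ([0.5326, 0.0612], np.float64(0.912))
```

>>> arm_command(moves=[[[0,0,0],[0,0,3],1],[[0,0,0],[0,0,6],1],[[0,0,0],[0,0,8.5],1],[[0,0,0],[0,0,10],1],[[0,0,0],[0,0,10.7],1],[[0,0,0],[0,0,10.7],1],[[0,0,0],[0,0,10.7],1],[[0,0,0],[0,0,10.7],1],[[0,0,0],[0,0,10.7],1],[[0,0,0],[0,0,10.7],1]])

```text
time_s: 53.1
tcp_pos: [0.5922, -0.2495, 0.2988]
orientation: [0.0, -0.02, 1.0, -0.0]
wrist_force: [0.1, -0.1, -0.9]
opening: 0.0854
```

Run:
```python
from h import *
go((.592,-.2491,.141,2.3))
```

```text
t 53.1 gp [ 0.5923 -0.2496  0.1438] F [ 0.1 -0.1 -0.9] open 0.0854
(0.592, -0.2491, 0.141, 2.3) [-0.0, 0.0, 0.0] [0.02, 0.04, 0.28]
```

Good alignment, so I'll close and lift.

>>> arm_command(moves=[[[0,0,0],[0.02,0.04,0.2],1],[[0,0,0],[0.02,0.04,0.2],1],[[0,0,0],[0.02,0.04,0.2],0.6],[[0,0,0],[0.02,0.04,0.2],0.6],[[0,0,0],[0.02,0.04,0.2],0.6],[[0,0,0],[0.02,0.04,0.2],0.6],[[0,0,0],[0.02,0.04,0.2],0.6],[[0,0,0],[0.02,0.04,0.2],0.6],[[0,0,0],[0.02,0.04,0.2],0.6],[[0,0,0],[0.02,0.04,0.2],0.6]])

```text
time_s: 54.1
tcp_pos: [0.5919, -0.2491, 0.2964]
orientation: [0.0, -0.02, 1.0, -0.0]
wrist_force: [0.0, -1.8, 3.6]
opening: 0.0633
```

Run:
```python
from h import *
go((.5427,-.0524,.18,2.4))
```

```text
t 54.1 gp [ 0.592  -0.2491  0.1414] F [ 0.  -1.8  3.6] open 0.0633
(0.5427, -0.0524, 0.18, 2.4) [-0.0, 0.0, -0.1] [4.11, 19.85, -3.87]
```

>>> arm_command(moves=[[[0,0,0],[0,0,-1],0.6],[[0,0,0],[0,0,-3],0.6],[[0,0,0],[0.2,1,-4.5],0.6],[[0,0,0],[0.9,4,-4.5],0.6],[[0,0,0],[1.7,8,-4.5],0.6],[[0,0,0],[2.5,12,-4.5],0.6],[[0,0,0],[3.3,16,-4.5],0.6],[[0,0,0],[3.9,19,-4.5],0.6],[[0,0,0],[4.1,19.85,-4],0.6],[[0,0,0],[4.1,19.85,-3],0.6]])

```text
time_s: 55.1
tcp_pos: [0.5427, -0.051, 0.3269]
orientation: [0.001, -0.021, 1.0, -0.0]
wrist_force: [0.8, -0.4, -3.2]
opening: 0.0636
```

>>> arm_command(moves=[[[0,0,0],[0,0,1],0.6],[[0,0,0],[0,0,2],0.6],[[0,0,0],[0,0,2.8],0.6],[[0,0,0],[0,0,3.2],0.6],[[0,0,0],[0,0,3.4],0.6],[[0,0,0],[0,0,3.4],0.6],[[0,0,0],[0,0,3.4],0.6],[[0,0,0],[0,0,3.4],0.6],[[0,0,0],[0,0,3.4],0.6],[[0,0,0],[0,0,3.4],0.6]])

```text
time_s: 56.1
tcp_pos: [0.5429, -0.0523, 0.2924]
orientation: [0.0, -0.02, 1.0, -0.0]
wrist_force: [0.1, 0.8, -3.7]
opening: 0.0633
```

Run:
```python
from h import *
go((.5427,-.0524,.1324,2.3))
```

```text
t 56.1 gp [ 0.5429 -0.0523  0.1374] F [ 0.1  0.8 -3.7] open 0.0633
(0.5427, -0.0524, 0.1324, 2.3) [-0.0, 0.0, 0.0] [0.02, -0.01, 0.5]
```

>>> arm_command(moves=[[[0,0,0],[0,0,0.15],0.6],[[0,0,0],[0,0,0.25],0.6],[[0,0,0],[0,0,0.35],0.6],[[0,0,0],[0,0,0.4],0.6],[[0,0,0],[0,0,0.45],0.6],[[0,0,0],[0,0,0.5],0.6],[[0,0,0],[0,0,0.52],0.6],[[0,0,0],[0,0,0.52],0.6],[[0,0,0],[0,0,0.52],0.6],[[0,0,0],[0,0,0.52],0.6]])

```text
time_s: 57.1
tcp_pos: [0.5428, -0.0524, 0.2874]
orientation: [0.0, -0.02, 1.0, -0.0]
wrist_force: [-2.0, 0.7, 3.2]
opening: 0.0637
```

Contact. Release and rise, then return to the first viewing pose to compare.

>>> arm_command(moves=[[[0,0,0],[0,0,0],0.7],[[0,0,0],[0,0,0],0.85],[[0,0,0],[0,0,0],1],[[0,0,0],[0,0,0],1],[[0,0,0],[0,0,0],1],[[0,0,0],[0,0,-2],1],[[0,0,0],[0,0,-5],1],[[0,0,0],[0,0,-9],1],[[0,0,0],[0,0,-12],1],[[0,0,0],[0,0,-13.3],1]])

```text
time_s: 58.1
tcp_pos: [0.5431, -0.0525, 0.4233]
orientation: [0.002, -0.02, 1.0, -0.001]
wrist_force: [0.3, -0.2, 0.4]
opening: 0.0855
```

>>> arm_command(moves=[[[0,0,2.3],[1,3.5,0],1],[[0,0,2.3],[2,7.3,0],1],[[0,0,2.3],[2,7.3,0],1],[[0,0,2.3],[2,7.3,0],1],[[0,0,2.3],[2,7.3,0],1],[[0,0,2.3],[2,7.3,0],1],[[0,0,2.3],[2,7.3,0],1],[[0,0,2.3],[2,7.3,0],1],[[0,0,2.3],[2,7.3,0],1],[[0,0,2.3],[2,7.3,0],1]])

```text
time_s: 59.1
tcp_pos: [0.5199, 0.0196, 0.42]
orientation: [0.0, -0.0, 1.0, 0.0]
wrist_force: [-0.4, -0.3, 0.1]
opening: 0.0854
```

Run:
```python
from h import *
go()
c="wrist"; I=info(c); im=imaging.camera(c); w=np.load("wI.npz")
for n,P,x0,cp in(("square_vase",box(.064,.064,.016,.156),(.545,-.053,.05),None),("bottle_vase",BOT+[0,0,.016],(.525,.06),[(0,160),(80,200)])):
  for G in imaging.regions_of(c,n)[:1]: print(n,round(G["confidence"],2),fit(P,[(G["region"],I,True)],x0,len(x0)==3,comp=cp))
def rect(im,I,z,x0,x1,y0,y1,s):
    X,Y=np.meshgrid(np.arange(x0,x1,s),np.arange(y0,y1,s),indexing="ij")
    px=proj(np.c_[X.ravel(),Y.ravel(),0*X.ravel()+z],I,True).reshape(X.shape+(2,)).astype(np.float32)
    return cv2.remap(im,px[...,0],px[...,1],cv2.INTER_CUBIC)
a=(.156,.48,.64,-.12,.12,.0006)
A=rect(w["im"],[w["K"],w["rv"],w["tv"]],*a);B=rect(im,I,*a)
o=np.vstack([np.hstack([A,B]),np.hstack([cv2.resize(imaging.camera("scene"),(400,250)),cv2.resize(imaging.camera("side"),(400,250))])])
cv2.imwrite("pics/final.png",o[:,:,::-1])
```

```text
t 59.1 gp [0.5199 0.0196 0.265 ] F [-0.4 -0.3  0.1] open 0.0854
square_vase 0.65 ([0.5428, -0.052, 0.0169], np.float64(0.954))
bottle_vase 0.91 ([0.5256, 0.0584], np.float64(0.938))
```

View pics/final.png

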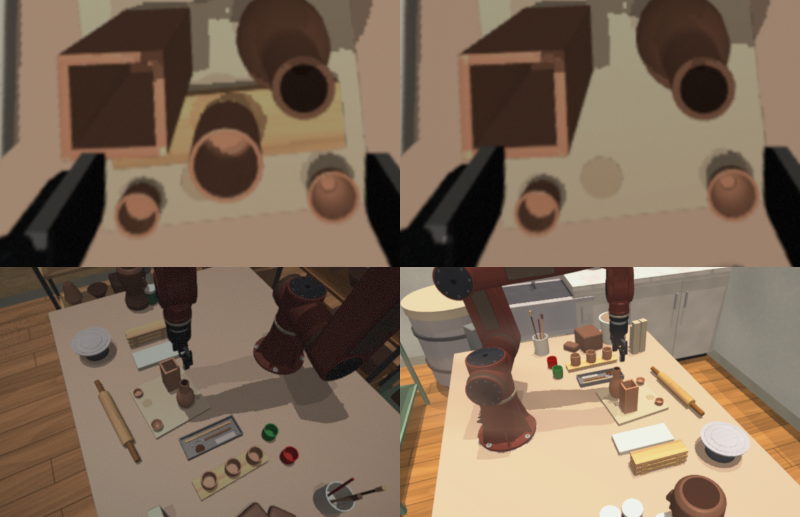

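The before and after crops match: square rim corners are within about 1–2 pixels (1 mm), and the bottle mouth is at (304,88) in both. The cup row and board stack look right.

```bash
python3 -c "
from bench import r
print(r.hand_in())"
```

```text
the job is handed in; nothing more can be done
None
```

The job is done and handed in at about 59 s. I cleared both vases onto the slab, set the cup in the gap on the long board, laid the emptied board on the stack, then put the bottle and the square vase back.

- **Vases:** from the same wrist viewpoint, both fit within about 1 mm of where they first stood. Square vase: (0.543,-0.052), was (0.543,-0.053). Bottle: (0.526,0.058), was (0.526,0.059). All pots look upright.
- **Short board:** it lies within about 1 mm and 0.1° of the stack's measured pose.
- **Cup:** it went down at (0.496,0.389), the measured midpoint of the two cups. The scene camera put it at (0.495,0.386).
- **Disagreement:** the side camera read the placed cup 9 mm off in y and the bottle about 5 mm off. It read the left cup off the same way, and the wrist and scene views did not show it, so I put it down to that camera's fit.
- **Not re-measured:** I did not look at the placed cup close up with the wrist camera. In the scene view the three cups sit evenly along the long board.

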